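# Vent the desiccator and load the measuring unit

### The arm

A 6-joint arm with a two-finger parallel gripper is mounted at the origin on the work surface. World frame = base frame: x ahead of the robot, y to its left, z up, the work surface at z = 0. Lengths are in mm, angles in rad, forces in N, time in s.
With the tool pointing down it reaches from about 275 to 750 mm from the base axis. Payload 10.2 kg.
Tool frame: the origin (TCP) lies between the finger pads; the fingertips stand 19 mm ahead of it and the grasp point (between the pads) is the TCP; z points along the fingers, y is the line along which they close (so a half turn about z gives the same grasp; the last joint's range is limited). The gripper opens to 85 mm and grips with 20 to 120 N. Pads are 22 mm wide; open, the fingers measure 114 mm over their backs; the gripper's body (76 mm by 85 mm) begins 54 mm behind the grasp point. The pads swing forward as they close: fully open they stand 13 mm farther back than shut.
Start: joints at [-1.5, 0.313, 1.498, -0, 1.331, -0.223], TCP at [152.022, -502.514, 250.294] pointing down, gripper open.
Joint ranges: [-2.94, 2.94], [-0.97, 2.17], [0.19, 2.56], [-1.23, 4.37], [0.02, 3.11], [-2.88, 2.88]. Speed limits (rad/s): [2.39, 2.39, 3.01, 3.14, 3.14, 3.14].

### API

Orientations are given as a unit quaternion [w, x, y, z].
In Python, from rig import sense, capture, finish_job gives the robot as it stands. The module is installed in compiled form; this text tells all that it offers.
- The arm moves only by the tool move_arm, never from a script. Its argument "moves" is a list of rows, each an object with "turn": the turn, a rotation vector about the tool's x, y, z in rad, a list of three; "translation": the shift along the tool's x, y, z in mm, a list of three; "hand": the opening, from 0 (shut) to 1 (fully open). In form: [{"turn": [wx, wy, wz], "translation": [x, y, z], "hand": hand}, ...]. A call has 1 to 10 rows; each row shifts and turns the commanded pose from where the row before left it, along the tool's axes as they then stand; what a row does not reach is not made up. A row lasts 1/12 s, in which the tool goes at most 41.7 mm and 7.16 degrees, less where a joint would pass 70% of its speed; a pose out of reach is approached as far as the arm can. A call with a gripper value outside its range is refused whole. The fingers move at their own pace and stop on an object; "grip_force" is the grip in N (left out, the last holds). Time passes only in rows, so rows that do not move let the fingers close. It gives the time, the measured TCP pose, the force, the opening and the grip force at its end, in the units of the state.
- sense(): the state, without advancing time (a new reading comes with each control period).
- capture(name): name is "scene" or "top"; returns a dict with "image" (420x560x3 uint8, blue, green, red), "z_map" (420x560 float32, mm along the optical axis (not along the pixel's ray), 0 where there is no reading), "vertical_fov" (degrees; the focal length in pixels is half the picture's height over the tangent of half this angle, whatever the lens; pixels are square), "cx", "cy" (the principal point, pixels), "R" (3x3) and "t" (3): a world point X has camera coordinates R X + t. Camera axes: x right, y down, z forward; pixel columns grow to the right and rows downward; lengths in mm; the calibration is good to about 2 mm. A picture is of the moment at which its call begins.
- finish_job(): hands the job in; it is judged then, once.
The state is a dict: "time_s": time; "joints": joint angles; "dq": joint speeds; "tau": joint torques, N m; "eef_pos": TCP position; "ee_rot": TCP orientation; "force": force on the tool from outside, world axes, zero at the start; "wrist_torque": the same for the moment, N m; "grip_width": opening from 0.0 (shut) to 1.0 (fully open); "grip_force": force on a finger pad.
Only numpy, scipy, OpenCV 4.12 (cv2) and the standard library are available. Lean on these libraries where they do the work, as an engineer would, in place of code of your own. Each camera call takes 0.05 s, during which the arm holds its last target. There are 200 camera calls.

### The job

The turned parts have been drying in the vacuum desiccator and are wanted in the measuring unit. Open its red vent tap fully before you take the lid off, park the lid flat on the cork ring, swing the unit's hood up past vertical and let it down gently onto its stop, and stand every part upright on the glass; then lower the hood gently shut, put the lid squarely back on the desiccator and turn its tap fully closed. Leave everything else on the bench where it is.

Things in the scene. Friction and masses are not known exactly. Their poses are not given: they have to be found in the camera images.
- desiccator: vacuum desiccator, fixed: clear acrylic cylinder 172 mm across with a top flange 180 mm across (bore radius 72, 8 mm thick); the flange's top, where the lid seals, is 75 mm above the origin. Inside, a white body carries the drying shelf: floor 45 mm above the origin, steel rim 5 mm high, inner radius 52. Origin: centre of the underside, on the bench
- lid: clear acrylic lid, a disc 180 mm across, 10 mm thick, 0.53 kg; origin: centre of its underside, z up. Below hang a locating step (radius 69, 4 mm deep) and, under tap and gauge, two bent steel tubes (15.5 mm deep, turning with the tap), so it lies flat only on flange or cork ring, at any yaw. On top: knob in the middle, tap 57 mm towards -x, steel gauge (40 mm across, 34 mm high) 57 mm towards +x
- lid_knob (a point): middle of the lid's round black lift knob, 34 mm across; this point is 27 mm above the lid's origin; the knob's wide part runs from 17 to 37 mm above the lid's origin
- tap_grip (a point): middle of the tap's red wing handle, on the tap's upright axis, 31 mm above the lid's origin; the wing is 40 mm long along this point's y axis, 10 mm wide along its x axis and spans 20 to 42 mm above the lid's origin, over a brass boss 24 mm across whose top is at 19 mm
- vent_tap (a joint): angle of the vent tap, rad, about the upright axis: 0 closed (as at the start), counter-clockwise from above to the stop at 1.57, fully open; friction 0.06 N m holds it where it is left. Closed, the lid is held down and cannot be pulled off; from about 1.2 it is free. Put the lid back with the tap still open, or it will not go down
- rest_ring: the cork support ring, fixed to the bench, on which the lid is parked: outer radius 92, inner radius 76, 20 mm high. Origin: centre of its underside, on the bench
- station: flatbed measuring unit, fixed: a cream base 220 mm (its x) by 150 mm (its y) with a greenish glass stage plate 172 mm (x) by 116 mm (y) in its middle, glass surface 50 mm above the origin, in an aluminium frame whose top is at 56 mm. The hood hinges along the -y edge. Origin: centre of the base's underside, on the bench
- hood (a joint): angle of the hood, rad: 0 shut over the glass, 1.57 upright, 2.3 open, lying back on its stop. 0.35 kg, little friction, no spring: left alone it falls shut from below about 1.2 and falls onto the stop from above that. It grows as a positive turn about the station's x axis: the bar goes up and over towards the station's -y
- hood_hinge (a point): middle of the hood's hinge line, which runs along the station's x axis, at y = -75 mm and 58 mm above the station's origin
- hood_bar (a point): middle of the round steel bar of the hood's handle, 10 mm thick, 90 mm long, parallel to the hinge line (this point's x axis), 40 mm clear of the hood's front wall; in the hood's frame 176 mm out from the hinge line and 28 mm above it (shut: 86 mm above the bench). Hood: 190 mm (x) by 136 mm, 35 mm deep, smoked plastic top, cream sides
- loupe: bystander, not part of the job: an eye loupe of silver metal, a round stub 36 mm across and 34 mm high. Origin: middle of its underside
- part_1: a small turned part of aluminium (silver): a cylinder 30 mm across and 20 mm high with a boss 14 mm across and 4 mm high on top (24 mm in all); starts standing on the drying shelf; may be absent. Origin: centre of its underside, z up
- part_2: a small turned part of brass (yellow): a cylinder 30 mm across and 20 mm high with a boss 14 mm across and 4 mm high on top (24 mm in all); starts standing on the drying shelf; may be absent. Origin: centre of its underside, z up
- part_3: a small turned part of dark steel: a cylinder 30 mm across and 20 mm high with a boss 14 mm across and 4 mm high on top (24 mm in all); starts standing on the drying shelf; may be absent. Origin: centre of its underside, z up
- ring_gauge: bystander, not part of the job: a steel ring gauge, 44 mm across, 14 mm high, lying flat. Origin: middle of its underside
- caliper: bystander, not part of the job: a steel caliper with a black display head, 210 mm long along its x axis, lying flat. Origin: middle of its underside
- bottle: bystander, not part of the job: a white plastic bottle with a red cap, 60 mm across, 150 mm high. Origin: middle of its underside
- mug: bystander, not part of the job: a white mug, 78 mm across, 90 mm high. Origin: middle of its underside
- screwdriver: bystander, not part of the job: a screwdriver lying flat along its x axis. Origin: middle of its underside
- gauge_case: bystander, not part of the job: an open wooden case of steel gauge blocks, 100 x 150 mm, 38 mm high. Origin: middle of its underside
Not all that is in view belongs to the job. What is shaped like the lid but pink is not meant.

How it is judged:
By the outcome, as a careful person would: the job done as asked, in the order asked, and still so for the second after the job is handed in, with the robot touching nothing.
Of part_1, part_2, part_3 only 2 to 3 are there at a start; the rules pass over those that are not, and their reading is None.
At some moment in a run one of part_1, part_2, part_3 may be knocked a few centimetres aside while the robot is not near it.
It also fails if it takes over 210 s, if anything falls off the work surface, if the arm or the gripper's body presses on something with over 40 N, if the wrist force passes 120 N, or if a joint passes its speed limit or range.

## Working session

There is one attempt and no reset: what is moved stays moved. The work goes in short steps, Python scripts to look and compute and a tool call to move; the robot and the scene stay as the last step left them, time stands still between calls to the robot, and variables do not carry over. Pictures are saved under pics/ and viewed, at most 14 in all, crops included, and the job is handed in when it is done.

Besides the shell and the picture viewer there is one more tool, called after ">>>" as name([rows], argument=value, ...), one row to a line, values as JSON. move_arm: Moves the arm, as the interface text tells. Its arguments: {"type":"object","properties":{"moves":{"type":"array","items":{"type":"object","properties":{"turn":{"type":"array","items":{"type":"number"}},"translation":{"type":"array","items":{"type":"number"}},"hand":{"type":"number"}}}},"grip_force":{"type":"number"}},"required":["moves"]}

```bash
mkdir -p pics; cat > h.py <<'E'
import numpy as np, cv2
from rig import sense, capture
def cam(n):
    c=capture(n); h=c["image"].shape[0]
    c["f"]=h/2/np.tan(np.radians(c["vertical_fov"])/2); return c
def ray(c,u,v,z):
    R,t=np.array(c["R"]),np.array(c["t"]); o=-R.T@t
    d=R.T@np.array([(u-c["cx"])/c["f"],(v-c["cy"])/c["f"],1.])
    return o+d*(z-o[2])/d[2]
def proj(c,X):
    p=np.array(c["R"])@np.array(X,float)+np.array(c["t"]); return np.array([c["cx"]+c["f"]*p[0]/p[2],c["cy"]+c["f"]*p[1]/p[2]])
def cloud(c):
    v,u=np.mgrid[:420,:560]; z=c["z_map"]
    P=np.stack([(u-c["cx"])/c["f"]*z,(v-c["cy"])/c["f"]*z,z],-1)-np.array(c["t"])
    W=P@np.array(c["R"]); W[z==0]=np.nan; return W
E
python3 - <<'E'
from h import *
s=sense();print(s)
for n in("scene","top"):
    c=cam(n);cv2.imwrite(f"pics/{n}0.png",c["image"])
    R,t=np.array(c["R"]),np.array(c["t"]);print(n,-R.T@t,R[2],c["f"],c["cx"],c["cy"])
E
```

```text
{'time_s': 0.0, 'joints': array([-1.50040794e+00,  3.13454587e-01,  1.49845828e+00,  1.77433822e-05,
        1.33100476e+00, -2.23386558e-01]), 'dq': array([ 0.00066205,  0.00148495,  0.00117366, -0.00070805, -0.00022176,
        0.00134339]), 'tau': array([-1.75366058e-04, -4.12264824e+01, -2.59743351e+01, -1.65221704e-04,
        4.17257994e-03, -1.00562886e-05]), 'eef_pos': array([ 152.00469333, -502.26189041,  249.72473854]), 'ee_rot': array([-6.59887940e-04,  9.89231510e-01,  1.46357716e-01,  5.92212527e-05]), 'force': array([0.4895196 , 0.19183891, 0.22340876]), 'wrist_torque': array([-0.00753003, -0.01379246, -0.0131939 ]), 'grip_force': 0.0, 'grip_width': 1.0013739976638778}
scene [1314.57102915  601.03004608  872.3753847 ] [-0.64420068 -0.47998603 -0.59549886] 461.7801674662439 283.94149775190874 212.23125778779013
top [ 166.49660105  -12.62469943 1618.63443428] [ 0.19668927  0.0045948  -0.98045511] 456.87988788927436 276.95211596736823 211.69556842871137
```

View pics/scene0.png

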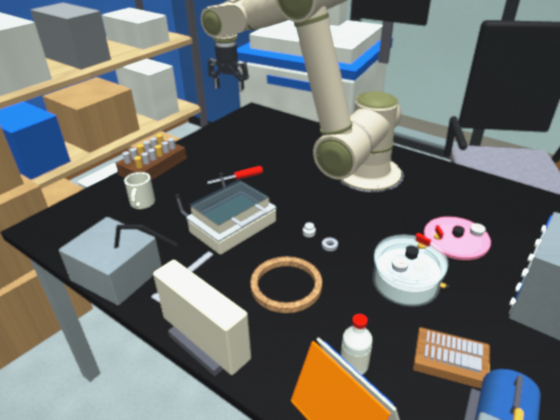

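View pics/top0.png

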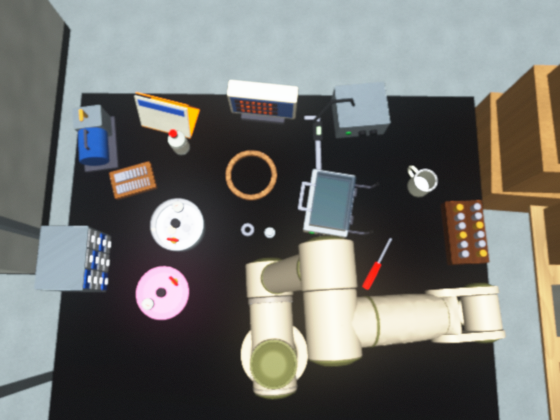

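Candidates for the lid in the top view are the clear lid on the desiccator at (177,224), with red tap (173,240) and gauge (179,207), and the pink decoy at (162,292), with red wing (174,282). The cork ring is at (251,175). The station is at (330,203) with its bar at (304,196). The loupe is at (270,232) and the ring gauge at (248,229). I choose the clear one and check it in a crop.

```bash
python3 - <<'E'
from h import *
c=cam("top");im=c["image"];W=cloud(c)
s=cam("scene");Ws=cloud(s)
a=cv2.resize(im[185:265,125:230],None,fx=4,fy=4,interpolation=cv2.INTER_CUBIC)
b=cv2.resize(im[160:250,290:385],None,fx=3.55,fy=3.55,interpolation=cv2.INTER_CUBIC)
d=cv2.resize(s["image"][225:310,360:460],None,fx=2.3,fy=2.3,interpolation=cv2.INTER_CUBIC)
o=np.zeros((560,790,3),np.uint8);o[:320,:420]=a;o[:319,425:425+337]=b[:319,:337];o[325:325+195,:230]=d[:195]
cv2.imwrite("pics/crop1.png",o)
def red(c,W,name):
    h=cv2.cvtColor(c["image"],cv2.COLOR_BGR2HSV)
    m=(((h[...,0]<8)|(h[...,0]>172))&(h[...,1]>170)&(h[...,2]>90)).astype(np.uint8)
    n,l,st,ce=cv2.connectedComponentsWithStats(m)
    for i in range(1,n):
        if st[i,4]>12:
            w=np.nanmedian(W[l==i],0);r=cv2.minAreaRect(np.argwhere(l==i)[:,::-1].astype(np.float32))
            print(name,"red",ce[i].round(1),st[i,4],w.round(0),r)
red(c,W,"top");red(s,Ws,"scene")
def comp(m,n0,lo=20):
    n,l,st,ce=cv2.connectedComponentsWithStats(m.astype(np.uint8))
    for i in range(1,n):
        if st[i,4]>lo: print(n0,ce[i].round(1),st[i,:4],st[i,4],np.nanmedian(W[l==i],0).round(0))
h=cv2.cvtColor(im,cv2.COLOR_BGR2HSV)
k=(h[...,0]>5)&(h[...,0]<22)&(h[...,1]>90)&(h[...,2]>80)
comp(k,"cork",200)
g=(h[...,2]>60);g[:, :130]=0;g[:150]=0;g[265:]=0;g[:,380:]=0
comp(g,"bright",20)
for p in [(177,224),(177,222),(179,207),(160,224),(195,224),(190,240),(304,196),(330,203),(270,232),(248,229)]:
    print(p,W[p[1],p[0]].round(0))
E
```

```text
top red [172.4 133. ] 45 [730. 352. 149.] ((172.0, 133.0), (6.0, 8.0), 90.0)
top red [172.5 239.5] 15 [371. 338. 115.] ((172.058837890625, 239.2647247314453), (8.00367546081543, 1.9402848482131958), 14.03624439239502)
top red [371.3 275.6] 241 [ 266. -336.   21.] ((371.5, 275.5), (8.497057914733887, 29.06888198852539), 26.56505012512207)
top red [173.2 280.6] 24 [237. 344.  57.] ((173.0, 280.5000305175781), (9.192388534545898, 2.1213202476501465), 45.0)
scene red [248.6 171.7] 234 [ 264. -334.   15.] ((248.44122314453125, 171.7647247314453), (8.48874568939209, 28.619203567504883), 75.96376037597656)
scene red [439.  231.3] 41 [249. 348.  55.] ((438.9000549316406, 231.3000030517578), (11.180339813232422, 4.0249223709106445), 63.43495178222656)
scene red [422.2 238.5] 100 [379. 342. 111.] ((421.8770446777344, 238.6475067138672), (16.260684967041016, 7.298102855682373), 39.80556869506836)
scene red [359.5 320.2] 186 [735. 352. 148.] ((359.5, 320.0), (14.0, 15.0), 90.0)
cork [522.1 187.8] [445  65 115 355] 15638 [  702. -1040.  -345.]
cork [175.  107.6] [136  92  65  47] 338 [872. 357.  
[... 192 characters left out ...]
6 174.6] [225 150  53  51] 998 [626.  93.  16.]
bright [324.6 219.5] [245 150 127 115] 5382 [ 449. -149.   94.]
bright [141.7 178. ] [130 161  27  35] 744 [603. 484.  28.]
bright [176.9 226.5] [149 197  57  68] 2652 [420. 336.  84.]
bright [247.2 229.3] [240 222  15  15] 157 [425. 100.   8.]
bright [269.2 232.3] [263 227  13  12] 123 [412.  22.  22.]
bright [376.6 261.6] [372 256   8   9] 37 [ 312. -357.   15.]
(177, 224) [423. 329. 110.]
(177, 222) [430. 329. 110.]
(179, 207) [481. 325. 111.]
(160, 224) [427. 393.  84.]
(195, 224) [428. 273.  88.]
(190, 240) [373. 287.  89.]
(304, 196) [ 551. -103.   -1.]
(330, 203) [ 505. -187.   92.]
(270, 232) [411.  18.  37.]
(248, 229) [426.  98.   6.]
```

View pics/crop1.png

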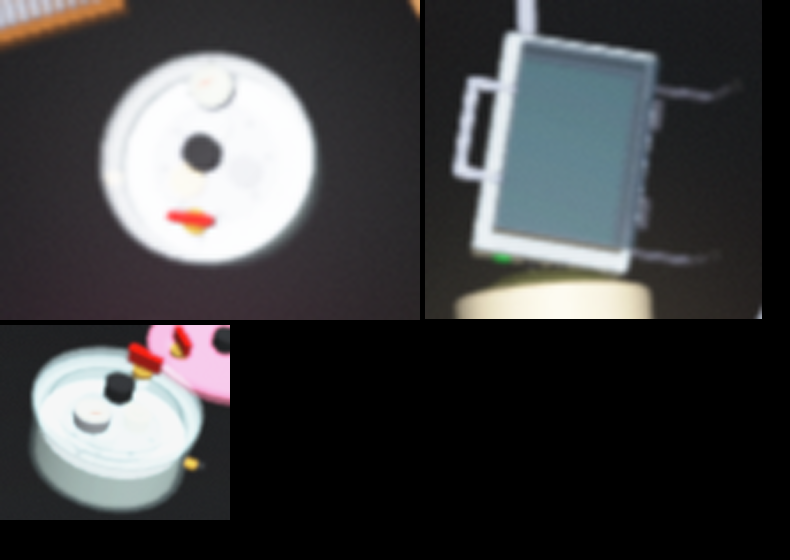

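The crop shows the clear lid with its red wing at about (172,239), black knob at (176,223) and gauge at (178,207). The hood bar runs from about (308,181) to (304,209). Next I refine by triangulation.

```bash
cat >> h.py <<'E'
def tri(c1,p1,c2,p2):
    A=[];b=[]
    for c,p in((c1,p1),(c2,p2)):
        o=ray(c,*p,0);d=ray(c,*p,500)-o;d/=np.linalg.norm(d);M=np.eye(3)-np.outer(d,d);A.append(M);b.append(M@o)
    X=np.linalg.solve(A[0]+A[1],b[0]+b[1]);return X.round(1)
def comps(c,m,lo=8):
    n,l,st,ce=cv2.connectedComponentsWithStats(m.astype(np.uint8))
    return [(ce[i].round(1),st[i,4]) for i in range(1,n) if st[i,4]>=lo]
E
python3 - <<'E'
from h import *
c=cam("top");W=cloud(c);s=cam("scene");Ws=cloud(s)
def knob(c,x0,x1,y0,y1):
    m=np.zeros((420,560),bool);m[y0:y1,x0:x1]=c["image"][y0:y1,x0:x1].max(-1)<100;return comps(c,m)
kt=knob(c,165,187,214,232);ks=knob(s,402,422,242,263);print(kt,ks)
print("knob",tri(c,kt[0][0],s,ks[0][0]))
print("tap",tri(c,(172.5,239.2),s,(422.2,238.5)))
print("gauge ray top z", ray(c,178.3,206.5,119))
# flange rim circle from top mask
g=(c["image"].max(-1)>60);g[:,:148]=0;g[:,207:]=0;g[:195]=0;g[252:]=0
ct=max(cv2.findContours(g.astype(np.uint8),0,1)[0],key=cv2.contourArea)
P=np.array([ray(c,*p[0],85)[:2] for p in ct])
A=np.c_[2*P,np.ones(len(P))];x=np.linalg.lstsq(A,(P**2).sum(1),rcond=None)[0];print("lid circle",x[:2],np.sqrt(x[2]+x[:2]@x[:2]))
# cork ring
h=cv2.cvtColor(c["image"],cv2.COLOR_BGR2HSV)
k=(h[...,0]>5)&(h[...,0]<22)&(h[...,1]>90)&(h[...,2]>60);k[:,:220]=0;k[:,285:]=0;k[:145]=0;k[205:]=0
q=[ray(c,u,v,20)[:2] for v,u in np.argwhere(k)];print("ring top",cv2.minEnclosingCircle(np.array(q,np.float32)),np.mean(q,0))
h=cv2.cvtColor(s["image"],cv2.COLOR_BGR2HSV)
k=(h[...,0]>5)&(h[...,0]<22)&(h[...,1]>90)&(h[...,2]>60);k[:,:240]=0;k[:,330:]=0;k[:250]=0;k[318:]=0
q=[ray(s,u,v,20)[:2] for v,u in np.argwhere(k)];print("ring scene",cv2.minEnclosingCircle(np.array(q,np.float32)),np.mean(q,0))
for nm,w,cc in(("top",W,c),("scene",Ws,s)):
    m=(w[...,2]>86)&(w[...,2]<104)&(abs(w[...,0]-510)<130)&(abs(w[...,1]+190)<110)
    P=w[m][:,:2].astype(np.float32);print(nm,m.sum(),np.median(w[m][:,2]),cv2.minAreaRect(P))
# scene crop of station
o=cv2.resize(s["image"][175:255,180:285],None,fx=7,fy=7,interpolation=cv2.INTER_CUBIC);cv2.imwrite("pics/st.png",o)
E
```

```text
[(array([175.2, 222.9]), np.int32(44))] [(array([411.5, 252. ]), np.int32(127))]
knob [428.7 337.6 100.5]
tap [372.3 341.4 108.1]
gauge ray top z [481.52943168 325.78260427 119.        ]
lid circle [426.06575318 334.43416329] 95.67720883464771
ring top ((624.531982421875, 92.08110809326172), 96.52867126464844) [623.87686684  91.6909027 ]
ring scene ((633.9409790039062, 97.1162338256836), 102.30897521972656) [636.96216823  99.88438729]
top 2202 92.63945172807294 ((520.2849731445312, -171.41802978515625), (180.80813598632812, 192.25355529785156), 81.28531646728516)
scene 1967 91.70322167993524 ((522.2281494140625, -172.81053161621094), (185.7338104248047, 194.40579223632812), 81.151123046875)
```

View pics/st.png

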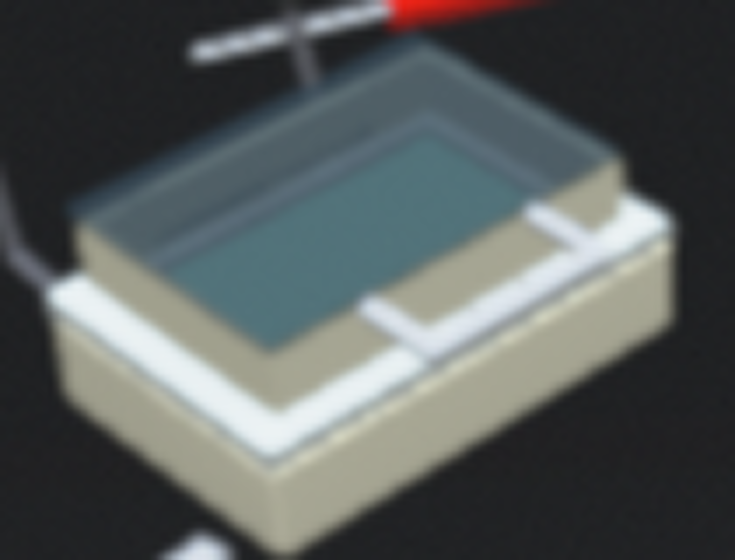

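```bash
cat >> h.py <<'E'
def yaw(): 
    from scipy.spatial.transform import Rotation as Ro
    q=sense()["ee_rot"];M=Ro.from_quat([*q[1:],q[0]]).as_matrix();return M
def go(X,phi=None):
    """tool-frame total shift and total turn to reach world X and tool-x yaw phi(rad) tool down"""
    from scipy.spatial.transform import Rotation as Ro
    M=yaw();p=sense()["eef_pos"]
    print("p",p.round(1),"phi",np.degrees(np.arctan2(M[1,0],M[0,0])).round(1),"j",sense()["joints"].round(2))
    print("shift(now)",(M.T@(np.array(X)-p)).round(1))
    if phi is not None:
        G=np.array([[np.cos(phi),np.sin(phi),0],[np.sin(phi),-np.cos(phi),0],[0,0,-1.]])
        print("turn",Ro.from_matrix(M.T@G).as_rotvec().round(3),"shift(after turn)",(G.T@(np.array(X)-p)).round(1))
E
python3 - <<'E'
from h import *
from scipy.optimize import least_squares
c=cam("top");W=cloud(c);s=cam("scene");Ws=cloud(s)
for cc,nm,b in((c,"top",(160,186,232,247)),(s,"scene",(410,434,228,250))):
    im=cc["image"].astype(int);m=np.zeros((420,560),bool);x0,x1,y0,y1=b
    r=im[y0:y1,x0:x1];m[y0:y1,x0:x1]=(r[...,2]-r[...,1]>50)&(r[...,1]<110)
    P=np.argwhere(m)[:,::-1];w=np.array([ray(cc,*p,106)[:2] for p in P])
    q=w-w.mean(0);ev=np.linalg.svd(q)[2][0];print(nm,"wing px",P.mean(0),len(P),"z106",w.mean(0).round(1),"dir",np.degrees(np.arctan2(ev[1],ev[0])).round(1),"len",np.ptp(q@ev).round(1))
# gauge top: bright/grey disc -> from depth in scene
for nm,w in(("top",W),("scene",Ws)):
    m=(abs(w[...,0]-480)<40)&(abs(w[...,1]-325)<40)&(w[...,2]>103)&(w[...,2]<116);print(nm,"gauge",m.sum(),cv2.minEnclosingCircle(w[m][:,:2].astype(np.float32)),np.median(w[m],0).round(1))
def fit(c,m,parts,r):
    ct=max(cv2.findContours(m.astype(np.uint8),0,1)[0],key=cv2.contourArea)[:,0].astype(float)
    o=-np.array(c["R"]).T@np.array(c["t"])
    def res(x):
        e=[]
        d=(o[:2]-x);d/=np.linalg.norm(d)
        for p in ct:
            A=ray(c,*p,parts[1])[:2]-x;B=ray(c,*p,parts[0])[:2]-x
            if A@d<-0.2*r: e.append(np.linalg.norm(A)-r)
            elif parts[2] and B@d>0.2*r: e.append(np.linalg.norm(B)-r)
        return e
    x=ray(c,*ct.mean(0),parts[1])[:2]
    for _ in range(15):
        d=(o[:2]-x);d/=np.linalg.norm(d);P=[]
        for p in ct:
            A=ray(c,*p,parts[1])[:2];B=ray(c,*p,parts[0])[:2]
            if (A-x)@d<-0.2*r:P.append(A)
            elif parts[2] and (B-x)@d>0.2*r:P.append(B)
        P=np.array(P);f=least_squares(lambda y:np.linalg.norm(P-y,axis=1)-r,x,loss="soft_l1");x=f.x
    rr=np.linalg.norm(P-x,axis=1)-r
    return x.round(1),len(P),rr.mean().round(1),rr.std().round(1)
for cc,nm,b in((c,"top",(220,285,145,205)),(s,"scene",(243,330,250,318))):
    h=cv2.cvtColor(cc["image"],cv2.COLOR_BGR2HSV);k=np.zeros((420,560),bool);x0,x1,y0,y1=b
    k[y0:y1,x0:x1]=((h[...,0]>4)&(h[...,0]<24)&(h[...,1]>80)&(h[...,2]>50))[y0:y1,x0:x1]
    print(nm,"ring",fit(cc,k,(0,20,1),92))
g=(c["image"].max(-1)>60);g[:,:148]=0;g[:,207:]=0;g[:195]=0;g[252:]=0
print("lid",fit(c,g,(85,85,0),90))
S=lambda x,y:(180+(x-3)/7,175+(y-3)/7)
for p in [(45,295),(270,460),(675,230)]: print("frame",ray(s,*S(*p),56).round(1))
for p in [(72,210),(418,40),(625,160),(268,350)]: print("hood",ray(s,*S(*p),93).round(1))
for p in [(430,350),(600,248)]: print("bar",ray(s,*S(*p),86).round(1))
T=lambda x,y:(290+(x-427)/3.55,160+(y-2)/3.55)
for p in [(515,33),(478,250),(628,272)]: print("frameT",ray(c,*T(*p),56).round(1))
for p in [(470,80),(458,174)]: print("barT",ray(c,*T(*p),86).round(1))
go([372,343,180],np.radians(80))
E
```

```text
top wing px [172.52631579 239.36842105] 19 z106 [372. 342.] dir -99.1 len 31.1
scene wing px [422.27692308 238.50769231] 130 z106 [369.6 340.5] dir 46.9 len 66.6
top gauge 110 ((472.01007080078125, 335.5623474121094), 33.37349319458008) [485.  333.3 109.3]
scene gauge 211 ((474.4367370605469, 338.6448059082031), 36.11935043334961) [487.9 335.5 108.5]
top ring (array([626.6,  92.2]), 125, np.float64(1.8), np.float64(1.2))
scene ring (array([626.3,  91.7]), 157, np.float64(0.6), np.float64(1.0))
lid (array([431.1, 340.7]), 67, np.float64(0.3), np.float64(1.3))
frame [ 616.8 -278.1   56. ]
frame [ 641.1 -127.5   56. ]
frame [425.8 -90.8  56. ]
hood [ 600.5 -271.9   93. ]
hood [ 417.4 -240.3   93. ]
hood [ 438.1 -107.1   93. ]
hood [ 622.7 -140.9   93. ]
bar [579.1 -95.4  86. ]
bar [486.5 -82.9  86. ]
frameT [ 637.2 -138.    56. ]
frameT [ 416.9 -100.9   56. ]
frameT [ 396.9 -246.6   56. ]
barT [580.  -91.5  86. ]
barT [486.1 -79.9  86. ]
p [ 152.  -502.5  250.2] phi 16.8 j [-1.5   0.31  1.5  -0.    1.33 -0.22]
shift(now) [ 455.4 -745.5   70.3]
turn [-0.    -0.    -1.102] shift(after turn) [870.8  69.8  70.2]
```

>>> move_arm([
  {"turn":[0,0,0],"translation":[35,-21,0],"hand":0.4},
  {"turn":[0,0,0],"translation":[35,-21,0],"hand":0.4},
  {"turn":[0,0,0],"translation":[35,-21,0],"hand":0.4},
  {"turn":[0,0,0],"translation":[35,-21,0],"hand":0.4},
  {"turn":[0,0,0],"translation":[35,-21,0],"hand":0.4},
  {"turn":[0,0,0],"translation":[35,-21,0],"hand":0.4},
  {"turn":[0,0,0],"translation":[35,-21,0],"hand":0.4},
  {"turn":[0,0,0],"translation":[35,-21,0],"hand":0.4},
  {"turn":[0,0,0],"translation":[35,-21,0],"hand":0.4},
  {"turn":[0,0,0],"translation":[35,-21,0],"hand":0.4},
], grip_force=40)

```text
time_s: 1.23
eef_pos: [427.2, -198.3, 250.5]
ee_rot: [0.0, 0.989, 0.146, 0.0]
force: [-0.5, -1.2, 0.6]
grip_width: 0.396
grip_force: 0.0
```

>>> move_arm([
  {"turn":[0,0,0],"translation":[9,-39,0],"hand":0.4},
  {"turn":[0,0,0],"translation":[9,-39,0],"hand":0.4},
  {"turn":[0,0,0],"translation":[9,-39,0],"hand":0.4},
  {"turn":[0,0,0],"translation":[9,-39,0],"hand":0.4},
  {"turn":[0,0,0],"translation":[9,-39,0],"hand":0.4},
  {"turn":[0,0,0],"translation":[9,-39,0],"hand":0.4},
  {"turn":[0,0,0],"translation":[9,-39,0],"hand":0.4},
  {"turn":[0,0,0],"translation":[9,-39,0],"hand":0.4},
  {"turn":[0,0,0],"translation":[9,-39,0],"hand":0.4},
  {"turn":[0,0,0],"translation":[9,-39,0],"hand":0.4},
])

```text
time_s: 2.07
eef_pos: [398.8, 201.2, 250.5]
ee_rot: [-0.0, 0.989, 0.146, 0.0]
force: [1.5, -0.7, 0.5]
grip_width: 0.397
grip_force: 0.0
```

>>> move_arm([
  {"turn":[0,0,-0.114],"translation":[0,0,5],"hand":0.4},
  {"turn":[0,0,-0.114],"translation":[0,0,5],"hand":0.4},
  {"turn":[0,0,-0.114],"translation":[0,0,5],"hand":0.4},
  {"turn":[0,0,-0.114],"translation":[0,0,5],"hand":0.4},
  {"turn":[0,0,-0.114],"translation":[0,0,5],"hand":0.4},
  {"turn":[0,0,-0.114],"translation":[0,0,5],"hand":0.4},
  {"turn":[0,0,-0.114],"translation":[0,0,5],"hand":0.4},
  {"turn":[0,0,-0.114],"translation":[0,0,5],"hand":0.4},
  {"turn":[0,0,-0.114],"translation":[0,0,5],"hand":0.4},
  {"turn":[0,0,-0.114],"translation":[0,0,5],"hand":0.4},
])

```text
time_s: 2.9
eef_pos: [399.4, 199.2, 200.1]
ee_rot: [0.0, 0.752, 0.659, 0.0]
force: [0.0, 0.1, -0.0]
grip_width: 0.401
grip_force: 0.0
```

```bash
python3 - <<'E'
from h import *
go([372.5,342.5,117],np.radians(82)); print(sense()["force"],sense()["time_s"],sense()["grip_width"])
E
```

```text
p [399.4 199.2 200.1] phi 82.5 j [ 0.2   0.19  1.8  -0.    1.16  0.33]
shift(now) [138.5 -45.5  83.1]
turn [ 0.    -0.     0.008] shift(after turn) [138.2 -46.6  83.1]
[ 0.01207578  0.14005846 -0.00203114] 2.9 0.4007167167944872
```

>>> move_arm([
  {"turn":[0,0,0],"translation":[23,-7.6,0],"hand":0.4},
  {"turn":[0,0,0],"translation":[23,-7.6,0],"hand":0.4},
  {"turn":[0,0,0],"translation":[23,-7.6,0],"hand":0.4},
  {"turn":[0,0,0],"translation":[23,-7.6,0],"hand":0.4},
  {"turn":[0,0,0],"translation":[23,-7.6,10],"hand":0.4},
  {"turn":[0,0,0],"translation":[23,-7.6,15],"hand":0.4},
  {"turn":[0,0,0],"translation":[0,0,20],"hand":0.4},
  {"turn":[0,0,0],"translation":[0,0,13],"hand":0.4},
  {"turn":[0,0,0],"translation":[0,0,0],"hand":0.4},
])

```text
time_s: 3.65
eef_pos: [371.8, 341.8, 139.9]
ee_rot: [-0.0, 0.754, 0.657, -0.002]
force: [-0.0, -0.3, -0.6]
grip_width: 0.401
grip_force: 0.0
```

```bash
python3 - <<'E'
from h import *
go([372.5,342.5,117])
s=cam("scene");c=cam("top")
o=np.hstack([cv2.resize(s["image"][190:290,375:475],None,fx=4,fy=4,interpolation=3),cv2.resize(c["image"][190:290,125:225],None,fx=4,fy=4,interpolation=3)])
cv2.imwrite("pics/tap1.png",o)
E
```

```text
p [371.8 341.8 139.9] phi 82.2 j [ 0.51  0.39  1.7  -0.    1.06  0.65]
shift(now) [ 0.9  0.7 22.9]
```

View pics/tap1.png

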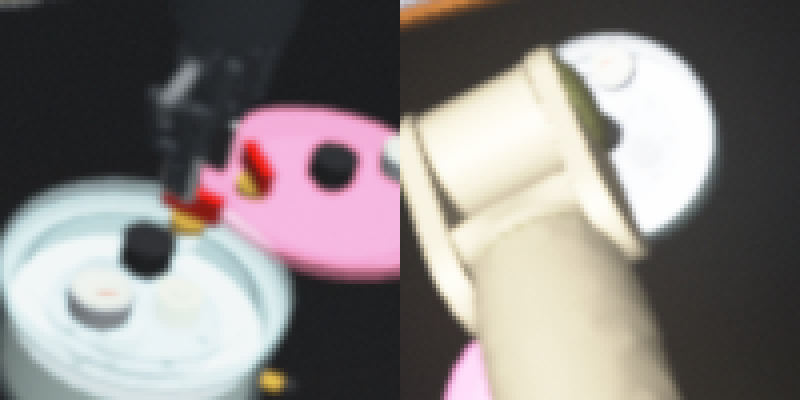

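The crop shows the gripper above the wing, its front finger at about (420,238) in the scene image. I descend and close on the wing.

>>> move_arm([
  {"turn":[0,0,0],"translation":[0,0,8],"hand":0.4},
  {"turn":[0,0,0],"translation":[0,0,8],"hand":0.4},
  {"turn":[0,0,0],"translation":[0,0,7],"hand":0.4},
  {"turn":[0,0,0],"translation":[0,0,0],"hand":0.25},
  {"turn":[0,0,0],"translation":[0,0,0],"hand":0.1},
  {"turn":[0,0,0],"translation":[0,0,0],"hand":0},
  {"turn":[0,0,0],"translation":[0,0,0],"hand":0},
  {"turn":[0,0,0],"translation":[0,0,0],"hand":0},
  {"turn":[0,0,0],"translation":[0,0,0],"hand":0},
  {"turn":[0,0,0],"translation":[0,0,0],"hand":0},
], grip_force=20)

```text
time_s: 4.58
eef_pos: [373.1, 342.2, 119.3]
ee_rot: [0.0, 0.754, 0.657, 0.0]
force: [0.2, 1.8, -2.4]
grip_width: 0.117
grip_force: 19.3
```

```bash
python3 - <<'E'
from h import *
go([372.5,342.5,117]);s=sense();print(s["force"],s["wrist_torque"],s["grip_width"]*85,s["grip_force"])
E
```

```text
p [373.1 342.2 119.3] phi 82.2 j [ 0.51  0.42  1.72 -0.    1.    0.65]
shift(now) [ 0.3 -0.7  2.3]
[ 0.17256978  1.84064229 -2.43229563] [ 0.13071687 -0.05400683  0.16951217] 9.946028061711345 19.274413883686066
```

>>> move_arm([
  {"turn":[0,0,-0.1],"translation":[0,0,0],"hand":0},
  {"turn":[0,0,-0.1],"translation":[0,0,0],"hand":0},
  {"turn":[0,0,-0.1],"translation":[0,0,0],"hand":0},
  {"turn":[0,0,-0.1],"translation":[0,0,0],"hand":0},
  {"turn":[0,0,-0.1],"translation":[0,0,0],"hand":0},
  {"turn":[0,0,-0.1],"translation":[0,0,0],"hand":0},
  {"turn":[0,0,-0.1],"translation":[0,0,0],"hand":0},
  {"turn":[0,0,-0.1],"translation":[0,0,0],"hand":0},
])

```text
time_s: 5.25
eef_pos: [373.3, 341.9, 119.3]
ee_rot: [0.0, 0.436, 0.9, -0.0]
force: [0.8, -0.8, -3.8]
grip_width: 0.114
grip_force: 19.8
```

>>> move_arm([
  {"turn":[0,0,-0.1],"translation":[0,0,0],"hand":0},
  {"turn":[0,0,-0.1],"translation":[0,0,0],"hand":0},
  {"turn":[0,0,-0.1],"translation":[0,0,0],"hand":0},
  {"turn":[0,0,-0.1],"translation":[0,0,0],"hand":0},
  {"turn":[0,0,-0.1],"translation":[0,0,0],"hand":0},
  {"turn":[0,0,-0.1],"translation":[0,0,0],"hand":0},
  {"turn":[0,0,-0.1],"translation":[0,0,0],"hand":0},
])

```text
time_s: 5.83
eef_pos: [373.3, 342.0, 119.3]
ee_rot: [0.0, 0.102, 0.995, -0.0]
force: [0.7, -0.2, -3.7]
grip_width: 0.111
grip_force: 19.8
```

```bash
python3 - <<'E'
from h import *
go([372.5,342.5,117]);s=sense();print(s["force"],s["wrist_torque"],s["grip_width"]*85,s["grip_force"])
E
```

```text
p [373.3 342.  119.3] phi 168.3 j [ 0.51  0.42  1.72 -0.    1.   -0.86]
shift(now) [0.9 0.4 2.3]
[ 0.71048266 -0.19595761 -3.70433454] [-0.03100578 -0.2309298  -0.07982468] 9.40682500284074 19.773253798484802
```

>>> move_arm([
  {"turn":[0,0,-0.05],"translation":[0,0,0],"hand":0},
  {"turn":[0,0,-0.05],"translation":[0,0,0],"hand":0},
  {"turn":[0,0,0],"translation":[0,0,0],"hand":0},
])

```text
time_s: 6.08
eef_pos: [373.3, 342.0, 119.3]
ee_rot: [0.0, 0.053, 0.999, -0.0]
force: [2.0, 0.0, -4.0]
grip_width: 0.109
grip_force: 19.9
```

```bash
python3 - <<'E'
from h import *
go([372.5,342.5,117]);s=sense();print(s["force"],s["wrist_torque"],s["grip_width"]*85,s["grip_force"])
E
```

```text
p [373.3 342.  119.3] phi 173.9 j [ 0.51  0.42  1.72 -0.    1.   -0.95]
shift(now) [0.8 0.4 2.3]
[ 2.0440688   0.04615096 -4.04826761] [ 0.11298584 -0.19133876  0.07793985] 9.244466684975993 19.889844059944153
```

>>> move_arm([
  {"turn":[0,0,-0.05],"translation":[0,0,0],"hand":0},
  {"turn":[0,0,-0.05],"translation":[0,0,0],"hand":0},
  {"turn":[0,0,0],"translation":[0,0,0],"hand":0},
])

```text
time_s: 6.33
eef_pos: [373.1, 341.8, 119.2]
ee_rot: [-0.0, 0.004, 1.0, -0.0]
force: [0.7, -2.7, -3.3]
grip_width: 0.111
grip_force: 19.8
```

```bash
python3 - <<'E'
from h import *
go([372.5,342.5,117]);s=sense();print(s["force"],s["wrist_torque"],s["grip_width"]*85,s["grip_force"])
E
```

```text
p [373.1 341.8 119.2] phi 179.5 j [ 0.51  0.42  1.72 -0.    1.   -1.05]
shift(now) [0.6 0.7 2.2]
[ 0.65758584 -2.71166392 -3.27841207] [-0.35549787 -0.1552135  -0.1172947 ] 9.403293374296396 19.844867885112762
```

>>> move_arm([
  {"turn":[0,0,0],"translation":[0,0,0],"hand":0.15},
  {"turn":[0,0,0],"translation":[0,0,0],"hand":0.3},
  {"turn":[0,0,0],"translation":[0,0,0],"hand":0.35},
  {"turn":[0,0,0],"translation":[0,0,-10],"hand":0.35},
  {"turn":[0,0,0],"translation":[0,0,-25],"hand":0.35},
  {"turn":[0,0,0],"translation":[0,0,-30],"hand":0.35},
  {"turn":[0,0,0],"translation":[0,0,-35],"hand":0.35},
  {"turn":[0,0,0],"translation":[0,0,-35],"hand":0.35},
  {"turn":[0,0,0],"translation":[0,0,0],"hand":0.35},
])

```text
time_s: 7.08
eef_pos: [374.7, 343.3, 261.8]
ee_rot: [0.005, 0.004, 1.0, 0.003]
force: [0.2, 0.8, 0.3]
grip_width: 0.349
grip_force: 0.0
```

```bash
python3 - <<'E'
from h import *
go([372.5,342.5,117])
s=cam("scene");c=cam("top")
o=np.hstack([cv2.resize(s["image"][200:300,370:460],None,fx=4,fy=4,interpolation=3),cv2.resize(c["image"][190:290,125:225],None,fx=4,fy=4,interpolation=3)])
cv2.imwrite("pics/tap2.png",o)
for q in [(372,342),(372+20*np.cos(3.0),342+20*np.sin(3.0)),(372-20*np.cos(3.0),342-20*np.sin(3.0))]: print((proj(s,[*q,117])-[370,200])*4)
E
```

```text
p [374.7 343.3 261.8] phi 179.5 j [ 0.51  0.26  1.54  0.    1.33 -1.05]
shift(now) [  3.8  -1.7 144.8]
[212.65883355 143.47975142]
[229.00864751 129.23858206]
[195.99038691 157.99845923]
```

View pics/tap2.png

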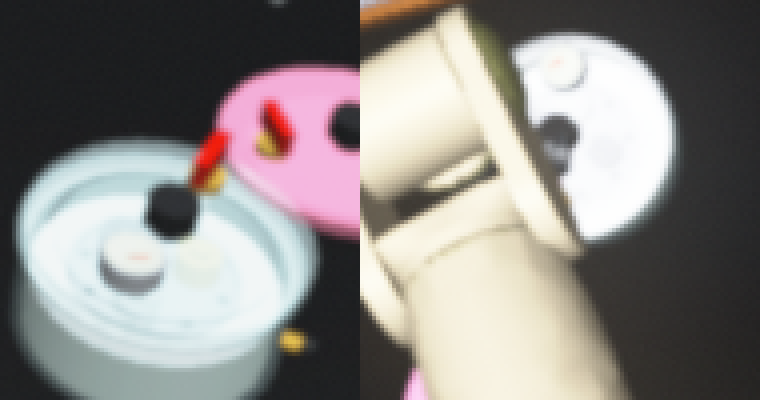

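The wing now points radially (crop about (222,135) to (200,160)), as expected for an open tap. Next is the knob.

```bash
python3 - <<'E'
from h import *
go([430,337,170],np.radians(175));print(sense()["dq"].round(3))
E
```

```text
p [373.3 342.4 255.9] phi 179.5 j [ 0.51  0.27  1.55  0.    1.33 -1.05]
shift(now) [-56.5  -5.1  86.1]
turn [0.002 0.003 0.079] shift(after turn) [-57.   -0.4  85.9]
[-0.002  0.037  0.052  0.    -0.017 -0.003]
```

>>> move_arm([
  {"turn":[0,0,0],"translation":[-19,-1.7,10],"hand":0.75},
  {"turn":[0,0,0],"translation":[-19,-1.7,20],"hand":0.75},
  {"turn":[0,0,0],"translation":[-19,-1.7,20],"hand":0.75},
  {"turn":[0,0,0.08],"translation":[0,0,20],"hand":0.75},
  {"turn":[0,0,0],"translation":[0,0,20],"hand":0.75},
  {"turn":[0,0,0],"translation":[0,0,15],"hand":0.75},
  {"turn":[0,0,0],"translation":[0,0,0],"hand":0.75},
  {"turn":[0,0,0],"translation":[0,0,0],"hand":0.75},
])

```text
time_s: 7.85
eef_pos: [429.5, 336.4, 148.6]
ee_rot: [-0.001, 0.044, 0.999, -0.001]
force: [1.1, -0.2, 0.8]
grip_width: 0.75
grip_force: 0.0
```

```bash
python3 - <<'E'
from h import *
go([430,337,108.5],np.radians(175))
s=cam("scene");print((proj(s,[430,337,112])-[370,190])*5)
cv2.imwrite("pics/knob.png",cv2.resize(s["image"][190:290,370:460],None,fx=5,fy=5,interpolation=3))
E
```

```text
p [429.5 336.4 148.6] phi 175.0 j [ 0.45  0.46  1.57  0.    1.12 -1.03]
shift(now) [-0.5  0.7 40.1]
turn [-0.001 -0.002 -0.001] shift(after turn) [-0.4  0.7 40.1]
[208.22643345 293.66252523]
```

View pics/knob.png

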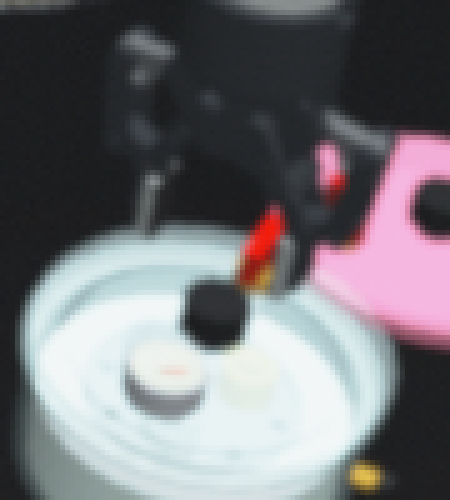

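The fingers straddle the black knob, which sits at about (412,252). I descend and grip.

>>> move_arm([
  {"turn":[0,0,0],"translation":[0,0,10],"hand":0.75},
  {"turn":[0,0,0],"translation":[0,0,15],"hand":0.75},
  {"turn":[0,0,0],"translation":[0,0,10],"hand":0.75},
  {"turn":[0,0,0],"translation":[0,0,5],"hand":0.75},
  {"turn":[0,0,0],"translation":[0,0,0],"hand":0.5},
  {"turn":[0,0,0],"translation":[0,0,0],"hand":0.3},
  {"turn":[0,0,0],"translation":[0,0,0],"hand":0.2},
  {"turn":[0,0,0],"translation":[0,0,0],"hand":0.2},
  {"turn":[0,0,0],"translation":[0,0,0],"hand":0.2},
  {"turn":[0,0,0],"translation":[0,0,0],"hand":0.2},
], grip_force=70)

```text
time_s: 8.73
eef_pos: [430.7, 337.4, 110.7]
ee_rot: [0.001, 0.044, 0.999, 0.001]
force: [-0.9, 2.9, 6.1]
grip_width: 0.367
grip_force: 70.1
```

```bash
python3 - <<'E'
from h import *
go([430,337,108.5],np.radians(175));s=sense();print(s["force"],s["wrist_torque"],s["grip_width"]*85,s["grip_force"])
E
```

```text
p [430.7 337.4 110.7] phi 175.0 j [ 0.45  0.51  1.6   0.    1.03 -1.03]
shift(now) [ 0.7 -0.4  2.2]
turn [ 0.002  0.002 -0.001] shift(after turn) [ 0.7 -0.4  2.2]
[-0.92472213  2.89378916  6.06281146] [ 0.67817265  0.15744087 -0.04930317] 31.15918501237466 70.07977284025401
```

>>> move_arm([
  {"turn":[0,0,0],"translation":[0,0,-3],"hand":0.2},
  {"turn":[0,0,0],"translation":[0,0,-5],"hand":0.2},
  {"turn":[0,0,0],"translation":[0,0,-8],"hand":0.2},
  {"turn":[0,0,0],"translation":[0,0,-12],"hand":0.2},
  {"turn":[0,0,0],"translation":[0,0,-12],"hand":0.2},
  {"turn":[0,0,0],"translation":[0,0,-15],"hand":0.2},
  {"turn":[0,0,0],"translation":[0,0,-10],"hand":0.2},
  {"turn":[0,0,0],"translation":[0,0,0],"hand":0.2},
  {"turn":[0,0,0],"translation":[0,0,0],"hand":0.2},
])

```text
time_s: 9.48
eef_pos: [430.0, 336.5, 174.3]
ee_rot: [0.0, 0.044, 0.999, 0.0]
force: [-1.0, -1.4, -6.1]
grip_width: 0.372
grip_force: 70.0
```

```bash
python3 - <<'E'
from h import *
go([626.5,92,55.7]);s=sense();print(s["force"],s["wrist_torque"],s["grip_width"]*85,s["grip_force"])
c=cam("scene");cv2.imwrite("pics/lift.png",cv2.resize(c["image"][180:300,350:480],None,fx=4,fy=4,interpolation=3))
E
```

```text
p [430.  336.5 174.3] phi 175.0 j [ 0.45  0.43  1.54 -0.    1.17 -1.03]
shift(now) [-217.2 -226.3  118.7]
[-0.95281249 -1.35667266 -6.07952483] [-0.02499487  0.0535358  -0.02277276] 31.57784141768167 70.0130896596238
```

View pics/lift.png

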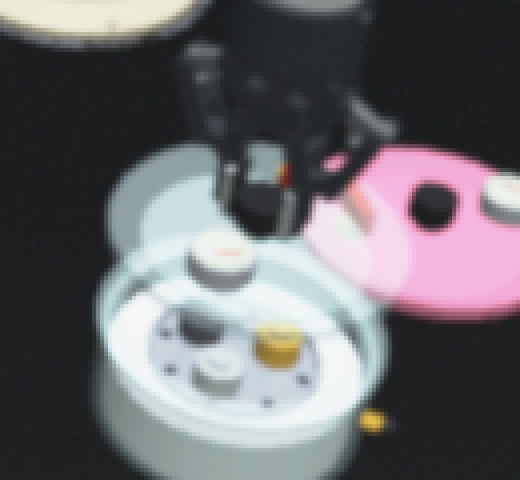

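Lid lifted; all three parts are visible in the shelf: dark at (401,261), brass (419,266), silver (404,274). I carry the lid to the ring.

>>> move_arm([
  {"turn":[0,0,0],"translation":[-9,-9.3,0],"hand":0.2},
  {"turn":[0,0,0],"translation":[-22,-23,0],"hand":0.2},
  {"turn":[0,0,0],"translation":[-25,-26,0],"hand":0.2},
  {"turn":[0,0,0],"translation":[-25,-26,0],"hand":0.2},
  {"turn":[0,0,0],"translation":[-25,-26,0],"hand":0.2},
  {"turn":[0,0,0],"translation":[-25,-26,0],"hand":0.2},
  {"turn":[0,0,0],"translation":[-25,-26,0],"hand":0.2},
  {"turn":[0,0,0],"translation":[-25,-26,10],"hand":0.2},
  {"turn":[0,0,0],"translation":[-22,-23,15],"hand":0.2},
  {"turn":[0,0,0],"translation":[-14,-15,15],"hand":0.2},
])

```text
time_s: 10.37
eef_pos: [627.9, 88.4, 132.8]
ee_rot: [-0.0, 0.045, 0.999, -0.0]
force: [-0.3, -0.5, -5.9]
grip_width: 0.366
grip_force: 70.3
```

>>> move_arm([
  {"turn":[0,0,0],"translation":[0,0,20],"hand":0.2},
  {"turn":[0,0,0],"translation":[0,0,20],"hand":0.2},
  {"turn":[0,0,0],"translation":[0,0,12],"hand":0.2},
  {"turn":[0,0,0],"translation":[0,0,0],"hand":0.2},
  {"turn":[0,0,0],"translation":[0,0,0],"hand":0.2},
])

```text
time_s: 10.78
eef_pos: [626.2, 92.0, 82.0]
ee_rot: [-0.001, 0.044, 0.999, -0.0]
force: [-0.1, -0.5, -5.4]
grip_width: 0.374
grip_force: 70.5
```

```bash
python3 - <<'E'
from h import *
go([626.5,92,55.7]);s=sense();print(s["force"],s["wrist_torque"],s["grip_width"]*85,s["grip_force"])
E
```

```text
p [626.2  92.   82. ] phi 175.0 j [-0.04  0.71  1.33 -0.    1.1  -1.52]
shift(now) [-0.3  0.  26.3]
[-0.07277035 -0.52021176 -5.40095849] [ 0.04953713 -0.05861327 -0.01787089] 31.810221165773537 70.52995823789388
```

>>> move_arm([
  {"turn":[0,0,0],"translation":[0,0,8],"hand":0.2},
  {"turn":[0,0,0],"translation":[0,0,8],"hand":0.2},
  {"turn":[0,0,0],"translation":[0,0,4],"hand":0.2},
  {"turn":[0,0,0],"translation":[0,0,3],"hand":0.2},
  {"turn":[0,0,0],"translation":[0,0,2],"hand":0.2},
  {"turn":[0,0,0],"translation":[0,0,0],"hand":0.2},
  {"turn":[0,0,0],"translation":[0,0,0],"hand":0.2},
])

```text
time_s: 11.37
eef_pos: [626.5, 92.1, 57.5]
ee_rot: [0.0, 0.044, 0.999, 0.0]
force: [0.4, -0.4, -6.3]
grip_width: 0.369
grip_force: 70.5
```

```bash
python3 - <<'E'
from h import *
go([626.5,92,55.7]);s=sense();print(s["force"],s["wrist_torque"],s["grip_width"]*85,s["grip_force"])
E
```

```text
p [626.5  92.1  57.5] phi 175.0 j [-0.04  0.74  1.35  0.    1.05 -1.52]
shift(now) [-0.  -0.1  1.8]
[ 0.42359059 -0.42647386 -6.28126721] [-0.04204967 -0.02203999 -0.01231326] 31.327685376848656 70.49753499682993
```

Not yet in contact. I lower the last bit, release and rise.

>>> move_arm([
  {"turn":[0,0,0],"translation":[0,0,1],"hand":0.2},
  {"turn":[0,0,0],"translation":[0,0,1],"hand":0.2},
  {"turn":[0,0,0],"translation":[0,0,0.5],"hand":0.2},
  {"turn":[0,0,0],"translation":[0,0,0],"hand":0.2},
  {"turn":[0,0,0],"translation":[0,0,0],"hand":0.2},
])

```text
time_s: 11.78
eef_pos: [626.6, 92.1, 55.8]
ee_rot: [0.0, 0.044, 0.999, -0.0]
force: [-4.4, -0.9, 6.1]
grip_width: 0.369
grip_force: 71.7
```

```bash
python3 - <<'E'
from h import *
go([626.5,92,55.7]);s=sense();print(s["force"],s["wrist_torque"],s["grip_width"]*85,s["grip_force"])
E
```

```text
p [626.6  92.1  55.8] phi 175.0 j [-0.04  0.74  1.35 -0.    1.05 -1.52]
shift(now) [ 0.1 -0.1  0.1]
[-4.4204505  -0.86494724  6.05990228] [0.12046825 0.66929767 0.00080836] 31.333762128614925 71.67682370636612
```

>>> move_arm([
  {"turn":[0,0,0],"translation":[0,0,0],"hand":0.5},
  {"turn":[0,0,0],"translation":[0,0,0],"hand":0.75},
  {"turn":[0,0,0],"translation":[0,0,0],"hand":0.75},
  {"turn":[0,0,0],"translation":[0,0,0],"hand":0.75},
  {"turn":[0,0,0],"translation":[0,0,-10],"hand":0.75},
  {"turn":[0,0,0],"translation":[0,0,-20],"hand":0.75},
  {"turn":[0,0,0],"translation":[0,0,-30],"hand":0.75},
  {"turn":[0,0,0],"translation":[0,0,-35],"hand":0.75},
  {"turn":[0,0,0],"translation":[0,0,-35],"hand":0.75},
  {"turn":[0,0,0],"translation":[0,0,0],"hand":0.6},
], grip_force=20)

```text
time_s: 12.62
eef_pos: [628.9, 92.2, 193.3]
ee_rot: [0.007, 0.044, 0.999, 0.0]
force: [0.3, 0.2, 0.4]
grip_width: 0.628
grip_force: 0.0
```

>>> move_arm([
  {"turn":[0,0,0],"translation":[13,-31,0],"hand":0.45},
  {"turn":[0,0,0],"translation":[13,-31,0],"hand":0.45},
  {"turn":[0,0,0],"translation":[13,-31,0],"hand":0.45},
  {"turn":[0,0,0],"translation":[13,-31,0],"hand":0.45},
  {"turn":[0,0,0],"translation":[13,-31,0],"hand":0.45},
  {"turn":[0,0,0],"translation":[13,-31,0],"hand":0.45},
  {"turn":[0,0,0.08],"translation":[0,0,25],"hand":0.45},
  {"turn":[0,0,0],"translation":[0,0,25],"hand":0.45},
  {"turn":[0,0,0],"translation":[0,0,0],"hand":0.45},
  {"turn":[0,0,0],"translation":[0,0,0],"hand":0.45},
])

```text
time_s: 13.45
eef_pos: [532.2, -86.2, 135.0]
ee_rot: [-0.001, 0.084, 0.997, 0.0]
force: [0.2, -0.1, 0.1]
grip_width: 0.453
grip_force: 0.0
```

```bash
python3 - <<'E'
from h import *
go([533,-87,86],np.radians(170.4))
s=cam("scene");c=cam("top")
print("ringcheck: lid knob on ring");print((proj(s,[533,-87,86])-[180,180])*5)
o=np.hstack([cv2.resize(s["image"][180:310,180:350],None,fx=3,fy=3,interpolation=3),cv2.resize(c["image"][145:275,215:305],None,fx=3,fy=3,interpolation=3)])
cv2.imwrite("pics/bar.png",o)
E
```

```text
p [532.2 -86.2 135. ] phi 170.4 j [-0.38  0.46  1.6   0.    1.08 -1.78]
shift(now) [-0.9 -0.7 49. ]
turn [ 0.    -0.001  0.   ] shift(after turn) [-0.9 -0.7 49. ]
ringcheck: lid knob on ring
[369.7047429  187.22200917]
```

View pics/bar.png

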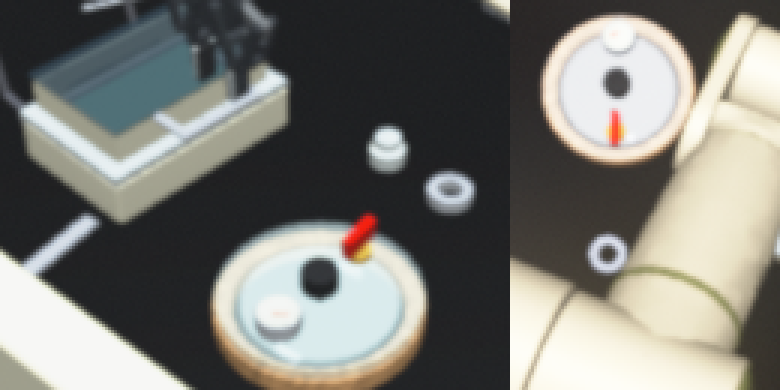

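The lid lies flat on the ring with its tap open. The gripper is over the bar.

>>> move_arm([
  {"turn":[0,0,0],"translation":[0,0,0],"hand":0.32},
  {"turn":[0,0,0],"translation":[0,-0.7,0],"hand":0.32},
  {"turn":[0,0,0],"translation":[0,0,10],"hand":0.32},
  {"turn":[0,0,0],"translation":[0,0,15],"hand":0.32},
  {"turn":[0,0,0],"translation":[0,0,15],"hand":0.32},
  {"turn":[0,0,0],"translation":[0,0,9],"hand":0.32},
  {"turn":[0,0,0],"translation":[0,0,0],"hand":0.2},
  {"turn":[0,0,0],"translation":[0,0,0],"hand":0},
  {"turn":[0,0,0],"translation":[0,0,0],"hand":0},
  {"turn":[0,0,0],"translation":[0,0,0],"hand":0},
])

```text
time_s: 14.38
eef_pos: [531.8, -87.8, 86.1]
ee_rot: [-0.001, 0.084, 0.996, -0.001]
force: [-3.9, -5.3, -3.4]
grip_width: 0.104
grip_force: 20.9
```

```bash
python3 - <<'E'
from h import *
go([533,-87,86],np.radians(170.4));s=sense();print(s["force"],s["wrist_torque"],s["grip_width"]*85,s["grip_force"])
E
```

```text
p [531.8 -87.8  86.1] phi 170.4 j [-0.38  0.53  1.65 -0.    0.97 -1.78]
shift(now) [-1.1  1.   0.1]
turn [-0.002 -0.001  0.   ] shift(after turn) [-1.1  1.   0.1]
[-3.88926577 -5.28699147 -3.36182451] [-0.80115858  0.623025    0.11081856] 8.824889542030814 20.887933373451233
```

```bash
python3 - <<'E'
import numpy as np
r=np.hypot(176,28);a0=np.arctan2(28,176)
# gentle start and end
th=np.concatenate([[0],np.cumsum(np.r_[1,2,3,4,[5]*22,4,3,2.5,2,1.5,1,1,1,.8])]);th=th*131.8/th[-1]
y=np.round(r*np.cos(a0+np.radians(th)));z=np.round(r*np.sin(a0+np.radians(th)))
d=np.c_[np.diff(y),-np.diff(z)].astype(int)
for i in range(0,len(d),9):print([list(map(int,q)) for q in d[i:i+9]], th[min(i+9,len(d))].round(1))
E
```

```text
[[0, -3], [-2, -6], [-2, -9], [-3, -11], [-6, -14], [-6, -14], [-8, -12], [-8, -13], [-10, -11]] 33.7
[[-11, -11], [-11, -9], [-12, -9], [-13, -7], [-14, -7], [-14, -5], [-14, -4], [-15, -3], [-15, -2]] 77.1
[[-15, 0], [-15, 1], [-15, 2], [-14, 3], [-15, 5], [-13, 6], [-14, 6], [-12, 8], [-10, 8]] 119.5
[[-7, 5], [-5, 5], [-5, 5], [-3, 3], [-2, 2], [-2, 2], [-2, 3], [-1, 1]] 131.8
```

>>> move_arm([
  {"turn":[0,0,0],"translation":[0,0,-3],"hand":0},
  {"turn":[0,0,0],"translation":[0,-2,-6],"hand":0},
  {"turn":[0,0,0],"translation":[0,-2,-9],"hand":0},
  {"turn":[0,0,0],"translation":[0,-3,-11],"hand":0},
  {"turn":[0,0,0],"translation":[0,-6,-14],"hand":0},
  {"turn":[0,0,0],"translation":[0,-6,-14],"hand":0},
  {"turn":[0,0,0],"translation":[0,-8,-12],"hand":0},
  {"turn":[0,0,0],"translation":[0,-8,-13],"hand":0},
  {"turn":[0,0,0],"translation":[0,-10,-11],"hand":0},
  {"turn":[0,0,0],"translation":[0,0,0],"hand":0},
], grip_force=30)

```text
time_s: 15.22
eef_pos: [524.5, -133.9, 180.9]
ee_rot: [0.001, 0.084, 0.996, -0.002]
force: [-0.4, -6.4, -7.5]
grip_width: 0.106
grip_force: 29.6
```

```bash
python3 - <<'E'
from h import *
M=yaw();p=sense()["eef_pos"];H=np.array([531.8,-87.8,86.1])-176*M[:,1]+28*M[:,2]
q=M.T@(p-H);r=np.hypot(q[1],q[2]);print(q,r,np.degrees(np.arctan2(-q[2],q[1]))-9.04)
s=sense();print(s["force"],s["wrist_torque"],s["grip_width"]*85,s["grip_force"])
E
```

```text
[  -0.77166815  129.05192767 -122.64675018] 178.0354609743111 34.502263109194004
[-0.41959372 -6.42149495 -7.53993116] [-0.77484662  0.04305339  0.09686837] 8.984514311471456 29.618864357471466
```

>>> move_arm([
  {"turn":[0,0,0],"translation":[0,-11,-11],"hand":0},
  {"turn":[0,0,0],"translation":[0,-11,-9],"hand":0},
  {"turn":[0,0,0],"translation":[0,-12,-9],"hand":0},
  {"turn":[0,0,0],"translation":[0,-13,-7],"hand":0},
  {"turn":[0,0,0],"translation":[0,-14,-7],"hand":0},
  {"turn":[0,0,0],"translation":[0,-14,-5],"hand":0},
  {"turn":[0,0,0],"translation":[0,-14,-4],"hand":0},
  {"turn":[0,0,0],"translation":[0,-15,-3],"hand":0},
  {"turn":[0,0,0],"translation":[0,-15,-2],"hand":0},
])

```text
time_s: 15.97
eef_pos: [506.0, -249.5, 238.2]
ee_rot: [0.003, 0.084, 0.997, -0.001]
force: [9.2, 0.3, 3.5]
grip_width: 0.107
grip_force: 30.5
```

>>> move_arm([
  {"turn":[0,0,0],"translation":[0,-15,0],"hand":0},
  {"turn":[0,0,0],"translation":[0,-15,1],"hand":0},
  {"turn":[0,0,0],"translation":[0,-15,2],"hand":0},
  {"turn":[0,0,0],"translation":[0,-14,3],"hand":0},
  {"turn":[0,0,0],"translation":[0,-15,5],"hand":0},
  {"turn":[0,0,0],"translation":[0,-13,6],"hand":0},
  {"turn":[0,0,0],"translation":[0,-14,6],"hand":0},
  {"turn":[0,0,0],"translation":[0,-12,8],"hand":0},
  {"turn":[0,0,0],"translation":[0,-10,8],"hand":0},
  {"turn":[0,0,0],"translation":[0,0,0],"hand":0},
])

```text
time_s: 16.8
eef_pos: [485.4, -372.5, 197.7]
ee_rot: [0.003, 0.084, 0.996, -0.002]
force: [8.5, -4.2, 2.2]
grip_width: 0.104
grip_force: 30.9
```

```bash
python3 - <<'E'
from h import *
M=yaw();p=sense()["eef_pos"];H=np.array([531.8,-87.8,86.1])-176*M[:,1]+28*M[:,2]
q=M.T@(p-H);r=np.hypot(q[1],q[2]);print(q,r,np.degrees(np.arctan2(-q[2],q[1]))-9.04)
s=sense();print(s["force"],s["wrist_torque"],s["grip_width"]*85,s["grip_force"],s["joints"])
E
```

```text
[  -2.85474741 -112.77457084 -138.69422704] 178.75735633237656 120.0751308743526
[ 8.51053098 -4.17523811  2.15128011] [-0.55585919 -1.41469607  0.20302537] 8.822561826290107 30.882704257965088 [-8.46343045e-01  5.41700967e-01  1.29849910e+00  1.62130283e-03
  1.29464907e+00 -2.24868707e+00]
```

>>> move_arm([
  {"turn":[0,0,0],"translation":[0,-7,5],"hand":0},
  {"turn":[0,0,0],"translation":[0,-5,5],"hand":0},
  {"turn":[0,0,0],"translation":[0,-5,5],"hand":0},
  {"turn":[0,0,0],"translation":[0,-3,3],"hand":0},
  {"turn":[0,0,0],"translation":[0,-2,2],"hand":0},
  {"turn":[0,0,0],"translation":[0,-2,2],"hand":0},
  {"turn":[0,0,0],"translation":[0,-1,1],"hand":0},
  {"turn":[0,0,0],"translation":[0,0,0],"hand":0},
  {"turn":[0,0,0],"translation":[0,0,0],"hand":0},
])

```text
time_s: 17.55
eef_pos: [481.6, -395.2, 175.5]
ee_rot: [0.003, 0.084, 0.996, -0.001]
force: [7.7, -2.1, -0.6]
grip_width: 0.096
grip_force: 30.4
```

```bash
cat >> h.py <<'E'
def hood():
    M=yaw();p=sense()["eef_pos"];H=np.array([531.8,-87.8,86.1])-176*np.array([.167,.986,0])-[0,0,28]
    q=M.T@(p-H);r=np.hypot(q[1],q[2]);print(q.round(1),r.round(1),(np.degrees(np.arctan2(-q[2],q[1]))-9.04).round(1))
    s=sense();print(s["eef_pos"].round(1),s["force"].round(1),s["wrist_torque"].round(2),s["grip_width"]*85,s["grip_force"],s["time_s"])
E
python3 -c "
from h import *
hood()"
```

```text
[  -2.4 -135.6 -117.2] 179.2 130.1
[ 481.6 -395.2  175.5] [ 7.7 -2.1 -0.6] [-0.28 -1.27  0.04] 8.153241552556404 30.438550114631653 17.55
```

>>> move_arm([
  {"turn":[0,0,0],"translation":[0,-1,1],"hand":0},
  {"turn":[0,0,0],"translation":[0,-1,1],"hand":0},
  {"turn":[0,0,0],"translation":[0,-1,2],"hand":0},
  {"turn":[0,0,0],"translation":[0,0,0],"hand":0},
  {"turn":[0,0,0],"translation":[0,0,0],"hand":0},
])

```text
time_s: 17.97
eef_pos: [481.1, -397.8, 172.1]
ee_rot: [0.002, 0.083, 0.997, -0.001]
force: [6.5, 0.0, 4.9]
grip_width: 0.107
grip_force: 30.9
```

```bash
python3 -c "
from h import *
hood()"
```

```text
[  -2.3 -138.3 -113.7] 179.1 131.5
[ 481.1 -397.8  172.1] [6.5 0.  4.9] [ 0.18 -0.99  0.15] 9.088456289911452 30.918978452682495 17.9667
```

>>> move_arm([
  {"turn":[0,0,0],"translation":[0,0,0],"hand":0.15},
  {"turn":[0,0,0],"translation":[0,0,0],"hand":0.28},
  {"turn":[0,0,0],"translation":[0,0,0],"hand":0.28},
  {"turn":[0,0,0],"translation":[0,0,-10],"hand":0.28},
  {"turn":[0,0,0],"translation":[0,0,-15],"hand":0.28},
  {"turn":[0,0,0],"translation":[0,0,-25],"hand":0.28},
  {"turn":[0,0,0],"translation":[0,0,-30],"hand":0.4},
  {"turn":[0,0,0],"translation":[0,0,-20],"hand":0.5},
  {"turn":[0,0,0],"translation":[0,0,0],"hand":0.5},
])

```text
time_s: 18.72
eef_pos: [480.3, -398.5, 275.6]
ee_rot: [0.003, 0.084, 0.996, -0.003]
force: [-0.4, 0.6, 0.8]
grip_width: 0.498
grip_force: 0.0
```

>>> move_arm([
  {"turn":[0,0,0],"translation":[9,37,0],"hand":0.5},
  {"turn":[0,0,0],"translation":[9,37,0],"hand":0.5},
  {"turn":[0,0,0],"translation":[9,37,0],"hand":0.5},
  {"turn":[0,0,0],"translation":[9,37,0],"hand":0.5},
  {"turn":[0,0,0],"translation":[9,37,0],"hand":0.5},
  {"turn":[0,0,0],"translation":[9,37,0],"hand":0.5},
  {"turn":[0,0,0],"translation":[9,37,0],"hand":0.5},
  {"turn":[0,0,0],"translation":[9,37,0],"hand":0.5},
  {"turn":[0,0,0],"translation":[9,37,0],"hand":0.5},
  {"turn":[0,0,0],"translation":[9,37,0],"hand":0.5},
])

```text
time_s: 19.55
eef_pos: [451.9, -16.0, 270.0]
ee_rot: [-0.0, 0.084, 0.996, 0.0]
force: [0.8, -0.4, -0.6]
grip_width: 0.505
grip_force: 0.0
```

>>> move_arm([
  {"turn":[0,0,0],"translation":[9,37,0],"hand":0.5},
  {"turn":[0,0,0],"translation":[9,37,0],"hand":0.5},
  {"turn":[0,0,0],"translation":[0,0,0],"hand":0.5},
  {"turn":[0,0,0],"translation":[0,0,0],"hand":0.5},
])

```text
time_s: 19.88
eef_pos: [446.9, 59.6, 270.0]
ee_rot: [-0.0, 0.082, 0.997, -0.0]
force: [0.2, -0.5, 0.1]
grip_width: 0.502
grip_force: 0.0
```

```bash
python3 - <<'E'
from h import *
go([430,337,150])
s=cam("scene");c=cam("top")
S0=(375,225);T0=(145,190)
a=cv2.resize(s["image"][225:300,375:450],None,fx=5,fy=5,interpolation=3);b=cv2.resize(c["image"][190:260,145:215],None,fx=5.35,fy=5.35,interpolation=3)
d=cv2.resize(s["image"][150:260,170:290],None,fx=2,fy=2,interpolation=3)
o=np.zeros((600,760,3),np.uint8);o[:375,:375]=a;o[:374,380:754]=b[:374,:374];o[378:598,:240]=d;cv2.imwrite("pics/parts.png",o)
E
```

```text
p [446.9  59.6 270. ] phi 170.6 j [-0.13  0.13  1.67 -0.    1.34 -1.53]
shift(now) [ 62.1 270.9 119.9]
```

View pics/parts.png

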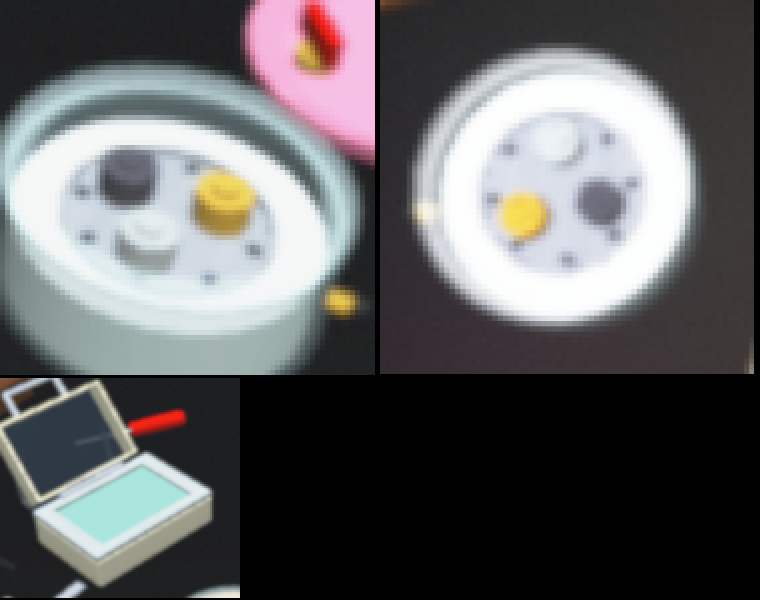

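The hood rests open on its stop. Shelf parts in the top view: silver at about (178,216), brass (172,230), dark (187,228). I measure those and the glass.

```bash
cat > parts.py <<'E'
from h import *
def masks(im,kind):
    im=im.astype(int);h=cv2.cvtColor(im.astype(np.uint8),cv2.COLOR_BGR2HSV)
    if kind=="brass": return (h[...,0]>15)&(h[...,0]<32)&(h[...,1]>120)&(h[...,2]>110)
    if kind=="dark": return h[...,2]<150
def find(box=None):
    out={}
    s=cam("scene");c=cam("top")
    for k in("brass","dark"):
        r=[]
        for cc,b,z in((c,(162,194,208,242),61),(s,(388,428,252,280),56)):
            m=np.zeros((420,560),bool);x0,x1,y0,y1=b;m[y0:y1,x0:x1]=masks(cc["image"],k)[y0:y1,x0:x1]
            q=comps(cc,m,20);q=max(q,key=lambda t:t[1]) if q else None
            if q: r.append((q[0],q[1],ray(cc,*q[0],z)[:2].round(1)))
        print(k,r, tri(c,r[0][0],s,r[1][0]) if len(r)==2 else "")
if __name__=="__main__":
    find()
    s=cam("scene");c=cam("top")
    # silver: hand-read centroids
    pt=(145+(557-380-2.7)/5.35,190+(140-2.7)/5.35);ps=(375+(148-2.5)/5,225+(240-2.5)/5)
    print("silver",pt,ps,ray(c,*pt,61).round(1),ray(s,*ps,56).round(1),tri(c,pt,s,ps))
    for nm,cc,b in(("top",c,(295,365,160,245)),("scene",s,(180,285,185,265))):
        im=cc["image"].astype(int);x0,x1,y0,y1=b;m=np.zeros((420,560),bool)
        m[y0:y1,x0:x1]=((im[...,1]-im[...,2]>25)&(im[...,1]>110))[y0:y1,x0:x1]
        P=np.array([ray(cc,u,v,50)[:2] for v,u in np.argwhere(m)],np.float32);print(nm,"glass",m.sum(),cv2.minAreaRect(P),P.mean(0))
E
python3 parts.py
```

```text
brass [(array([171.4, 229.9]), np.int32(45), array([410.9, 358.3])), (array([419.2, 265.2]), np.int32(93), array([413.4, 359.6]))] [412.  359.5  54.8]
dark [(array([185.9, 227.7]), np.int32(47), array([419.2, 308.6])), (array([400., 260.]), np.int32(108), array([423.9, 311.4]))] [420.5 310.3  52.8]
silver (177.57943925233644, 215.66355140186917) (404.1, 272.5) [461.2 339.6  61. ] [460.7 339.6  56. ] [462.  340.2  57.3]
top glass 1567 ((501.81549072265625, -186.26657104492188), (114.9717788696289, 206.43051147460938), 81.052734375) [ 517.3045  -188.53621]
scene glass 1277 ((515.0945434570312, -190.88490295410156), (113.60494995117188, 170.51959228515625), 81.36357116699219) [ 518.1812  -190.23404]
```

>>> move_arm([
  {"turn":[0,0,0],"translation":[4,35,0],"hand":0.55},
  {"turn":[0,0,0],"translation":[4,35,0],"hand":0.55},
  {"turn":[0,0,0],"translation":[4,35,0],"hand":0.55},
  {"turn":[0,0,0],"translation":[4,35,0],"hand":0.55},
  {"turn":[0,0,0],"translation":[4,35,0],"hand":0.55},
  {"turn":[0,0,0],"translation":[4,35,0],"hand":0.55},
  {"turn":[0,0,0],"translation":[4,35,20],"hand":0.55},
  {"turn":[0,0,0],"translation":[4,35,20],"hand":0.55},
])

```text
time_s: 20.85
eef_pos: [463.2, 340.9, 229.9]
ee_rot: [0.001, 0.084, 0.996, 0.001]
force: [1.6, -0.8, 0.6]
grip_width: 0.553
grip_force: 0.0
```

>>> move_arm([
  {"turn":[0,0,0],"translation":[0,0,35],"hand":0.55},
  {"turn":[0,0,0],"translation":[0,0,35],"hand":0.55},
  {"turn":[0,0,0],"translation":[0,0,30],"hand":0.55},
  {"turn":[0,0,0],"translation":[0,0,0],"hand":0.55},
  {"turn":[0,0,0],"translation":[0,0,0],"hand":0.55},
  {"turn":[0,0,0],"translation":[0,0,0],"hand":0.55},
])

```text
time_s: 21.35
eef_pos: [463.8, 339.6, 131.9]
ee_rot: [0.001, 0.084, 0.996, 0.001]
force: [0.0, -1.1, 0.1]
grip_width: 0.553
grip_force: 0.0
```

```bash
python3 - <<'E'
from h import *
go([461.5,340,67])
s=cam("scene");print(cv2.absdiff(s["image"],s["image"]).sum())
cv2.imwrite("pics/p1.png",cv2.resize(s["image"][215:305,370:460],None,fx=5,fy=5,interpolation=3))
E
```

```text
p [463.8 339.6 131.9] phi 170.3 j [ 0.43  0.53  1.5   0.    1.11 -0.97]
shift(now) [ 2.4 -0.1 64.9]
0
```

View pics/p1.png

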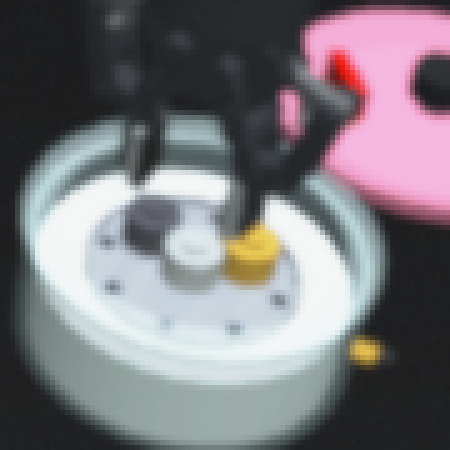

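The silver part has been knocked aside: it is now at about (408,266) in the scene image, up against its neighbours. I relocate it.

```bash
python3 - <<'E'
from h import *
from parts import *
s=cam("scene")
p=(370+(193-2.5)/5,215+(258-2.5)/5);print(p,ray(s,*p,56).round(1))
# silver mask: bright, neutral vs. lilac floor - depth-based
W=cloud(s);m=np.zeros((420,560),bool);m[255:278,395:430]=True
m&=(W[...,2]>57)&(W[...,2]<75);print(comps(s,m,5))
for q in comps(s,m,5):print(ray(s,*q[0],65))
k=m&(s["image"].min(-1)>165);print("silver top",k.sum(),np.nanmedian(W[k],0), np.argwhere(k).mean(0)[::-1])
for b,n in(("brass",0),("dark",0)):
    mm=np.zeros((420,560),bool);mm[252:280,388:428]=masks(s["image"],b)[252:280,388:428];print(b,[(q,ray(s,*q[0],56).round(1)) for q in comps(s,mm,15)])
go([440,345,67])
E
```

```text
(408.1, 266.1) [433.1 338.   56. ]
[(array([408.8, 262.8]), np.int32(246))]
[430.41229588 337.23817356  65.        ]
silver top 75 [437.29807332 339.11399722  64.71150519] [408.10666667 264.34666667]
brass [((array([419.9, 265.4]), np.int32(81)), array([413.1, 361.3,  56. ]))]
dark [((array([418.9, 255.9]), np.int32(90)), array([380.5, 344.7,  56. ])), ((array([400.5, 261.2]), np.int32(119)), array([427.4, 314.4,  56. ]))]
p [463.7 339.8 132.2] phi 170.4 j [ 0.43  0.53  1.5  -0.    1.11 -0.97]
shift(now) [24.4  1.  65.1]
```

>>> move_arm([
  {"turn":[0,0,0],"translation":[18,3.6,0],"hand":0.55},
  {"turn":[0,0,0],"translation":[18,3.6,0],"hand":0.55},
  {"turn":[0,0,0],"translation":[18,3.6,0],"hand":0.55},
  {"turn":[0,0,0.117],"translation":[0,0,0],"hand":0.55},
  {"turn":[0,0,0.117],"translation":[0,0,0],"hand":0.55},
  {"turn":[0,0,0.117],"translation":[0,0,0],"hand":0.55},
  {"turn":[0,0,0.117],"translation":[0,0,0],"hand":0.55},
  {"turn":[0,0,0.117],"translation":[0,0,0],"hand":0.55},
  {"turn":[0,0,0.117],"translation":[0,0,0],"hand":0.55},
  {"turn":[0,0,0],"translation":[0,0,0],"hand":0.55},
])

```text
time_s: 22.28
eef_pos: [411.7, 359.5, 131.4]
ee_rot: [0.001, 0.423, 0.906, 0.001]
force: [-0.4, 0.2, 0.2]
grip_width: 0.547
grip_force: 0.0
```

```bash
python3 - <<'E'
from h import *
from parts import *
s=cam("scene")
for b in("brass","dark"):
    mm=np.zeros((420,560),bool);mm[252:280,388:428]=masks(s["image"],b)[252:280,388:428];print(b,[(q,ray(s,*q[0],56).round(1)) for q in comps(s,mm,15)])
go([412,359.5,67])
E
```

```text
brass [((array([419.6, 265. ]), np.int32(91)), array([412.1, 360.1,  56. ]))]
dark [((array([400.3, 260.9]), np.int32(114)), array([426.7, 313.5,  56. ]))]
p [411.6 359.5 131.2] phi 130.3 j [ 0.5   0.48  1.59  0.    1.07 -0.2 ]
shift(now) [-0.2  0.1 64.2]
```

>>> move_arm([
  {"turn":[0,0,0],"translation":[0,0,15],"hand":0.55},
  {"turn":[0,0,0],"translation":[0,0,20],"hand":0.55},
  {"turn":[0,0,0],"translation":[0,0,15],"hand":0.55},
  {"turn":[0,0,0],"translation":[0,0,8],"hand":0.55},
  {"turn":[0,0,0],"translation":[0,0,5],"hand":0.55},
  {"turn":[0,0,0],"translation":[0,0,1],"hand":0.55},
  {"turn":[0,0,0],"translation":[0,0,0],"hand":0.4},
  {"turn":[0,0,0],"translation":[0,0,0],"hand":0.25},
  {"turn":[0,0,0],"translation":[0,0,0],"hand":0.2},
  {"turn":[0,0,0],"translation":[0,0,0],"hand":0.2},
], grip_force=40)

```text
time_s: 23.17
eef_pos: [411.6, 359.6, 66.8]
ee_rot: [0.001, 0.421, 0.907, 0.001]
force: [0.4, -0.3, 5.9]
grip_width: 0.33
grip_force: 40.1
```

>>> move_arm([
  {"turn":[0,0,0],"translation":[0,0,0],"hand":0.2},
  {"turn":[0,0,0],"translation":[0,0,0],"hand":0.2},
])

```text
time_s: 23.33
eef_pos: [411.6, 359.6, 66.8]
ee_rot: [0.001, 0.421, 0.907, 0.001]
force: [-1.2, -0.0, 6.2]
grip_width: 0.33
grip_force: 40.1
```

```bash
python3 - <<'E'
from h import *
go([412,359.5,130]);s=sense();print(s["force"],s["grip_width"]*85,s["grip_force"])
E
```

```text
p [411.6 359.6  66.8] phi 130.2 j [ 0.5   0.57  1.64 -0.    0.93 -0.2 ]
shift(now) [ -0.4   0.4 -63.2]
[-1.15042114 -0.01869998  6.19698296] 28.03291341827765 40.094840589445084
```

>>> move_arm([
  {"turn":[0,0,0],"translation":[0,0,-5],"hand":0.2},
  {"turn":[0,0,0],"translation":[0,0,-15],"hand":0.2},
  {"turn":[0,0,0],"translation":[0,0,-25],"hand":0.2},
  {"turn":[0,0,0],"translation":[0,0,-25],"hand":0.2},
  {"turn":[0,0,-0.117],"translation":[0,0,-20],"hand":0.2},
  {"turn":[0,0,-0.117],"translation":[0,0,-20],"hand":0.2},
  {"turn":[0,0,-0.117],"translation":[0,0,-15],"hand":0.2},
  {"turn":[0,0,-0.117],"translation":[0,0,-5],"hand":0.2},
  {"turn":[0,0,-0.117],"translation":[0,0,0],"hand":0.2},
  {"turn":[0,0,-0.117],"translation":[0,0,0],"hand":0.2},
])

```text
time_s: 24.17
eef_pos: [411.0, 359.3, 196.4]
ee_rot: [0.0, 0.081, 0.997, 0.0]
force: [0.5, -0.4, -2.0]
grip_width: 0.326
grip_force: 39.7
```

>>> move_arm([
  {"turn":[0,0,0],"translation":[-6,-17,0],"hand":0.2},
  {"turn":[0,0,0],"translation":[-13,-35,0],"hand":0.2},
  {"turn":[0,0,0],"translation":[-13,-35,0],"hand":0.2},
  {"turn":[0,0,0],"translation":[-13,-35,0],"hand":0.2},
  {"turn":[0,0,0],"translation":[-13,-35,0],"hand":0.2},
  {"turn":[0,0,0],"translation":[-13,-35,0],"hand":0.2},
  {"turn":[0,0,0],"translation":[-13,-35,0],"hand":0.2},
  {"turn":[0,0,0],"translation":[-13,-35,0],"hand":0.2},
  {"turn":[0,0,0],"translation":[-13,-35,0],"hand":0.2},
  {"turn":[0,0,0],"translation":[-13,-35,0],"hand":0.2},
])

```text
time_s: 25.0
eef_pos: [476.7, 9.6, 196.1]
ee_rot: [0.0, 0.084, 0.996, 0.0]
force: [0.7, 0.3, -1.9]
grip_width: 0.327
grip_force: 39.8
```

>>> move_arm([
  {"turn":[0,0,0],"translation":[-13,-35,0],"hand":0.2},
  {"turn":[0,0,0],"translation":[-13,-35,0],"hand":0.2},
  {"turn":[0,0,0],"translation":[-13,-35,0],"hand":0.2},
  {"turn":[0,0,0],"translation":[-13,-35,10],"hand":0.2},
  {"turn":[0,0,0],"translation":[-13,-35,20],"hand":0.2},
  {"turn":[0,0,0],"translation":[-7,-17,20],"hand":0.2},
  {"turn":[0,0,0],"translation":[0,0,20],"hand":0.2},
  {"turn":[0,0,0],"translation":[0,0,0],"hand":0.2},
  {"turn":[0,0,0],"translation":[0,0,0],"hand":0.2},
])

```text
time_s: 25.75
eef_pos: [515.3, -188.9, 125.9]
ee_rot: [-0.001, 0.084, 0.996, 0.001]
force: [0.0, -0.5, -1.2]
grip_width: 0.331
grip_force: 39.9
```

```bash
python3 - <<'E'
from h import *
go([516.5,-189.5,72],np.radians(170.4));s=sense();print(s["force"],s["grip_width"]*85,s["grip_force"])
E
```

```text
p [ 515.3 -188.9  125.9] phi 170.4 j [-0.57  0.49  1.58  0.    1.07 -1.97]
shift(now) [-1.4 -0.4 53.9]
turn [ 0.001 -0.002 -0.   ] shift(after turn) [-1.3 -0.3 53.9]
[ 0.00298462 -0.47636063 -1.20343527] 28.097709694587333 39.85731973545626
```

>>> move_arm([
  {"turn":[0,0,0],"translation":[0,0,12],"hand":0.2},
  {"turn":[0,0,0],"translation":[0,0,18],"hand":0.2},
  {"turn":[0,0,0],"translation":[0,0,12],"hand":0.2},
  {"turn":[0,0,0],"translation":[0,0,7],"hand":0.2},
  {"turn":[0,0,0],"translation":[0,0,3],"hand":0.2},
  {"turn":[0,0,0],"translation":[0,0,1],"hand":0.2},
  {"turn":[0,0,0],"translation":[0,0,0.5],"hand":0.2},
  {"turn":[0,0,0],"translation":[0,0,0],"hand":0.2},
  {"turn":[0,0,0],"translation":[0,0,0],"hand":0.2},
])

```text
time_s: 26.5
eef_pos: [516.0, -189.4, 73.3]
ee_rot: [0.001, 0.084, 0.996, -0.0]
force: [-0.2, -0.2, -1.2]
grip_width: 0.33
grip_force: 39.8
```

```bash
python3 - <<'E'
from h import *
go([516.5,-189.5,71.8],np.radians(170.4));s=sense();print(s["force"],s["grip_width"]*85,s["grip_force"])
E
```

```text
p [ 516.  -189.4   73.3] phi 170.4 j [-0.56  0.57  1.62 -0.    0.95 -1.97]
shift(now) [-0.5  0.   1.5]
turn [-0.     0.001 -0.   ] shift(after turn) [-0.5  0.   1.5]
[-0.17352033 -0.21247948 -1.22193464] 28.04697466393286 39.84118398337159
```

>>> move_arm([
  {"turn":[0,0,0],"translation":[0,0,1],"hand":0.2},
  {"turn":[0,0,0],"translation":[0,0,0.5],"hand":0.2},
  {"turn":[0,0,0],"translation":[0,0,0],"hand":0.2},
  {"turn":[0,0,0],"translation":[0,0,0],"hand":0.35},
  {"turn":[0,0,0],"translation":[0,0,0],"hand":0.45},
  {"turn":[0,0,0],"translation":[0,0,0],"hand":0.55},
  {"turn":[0,0,0],"translation":[0,0,0],"hand":0.55},
  {"turn":[0,0,0],"translation":[0,0,-10],"hand":0.55},
  {"turn":[0,0,0],"translation":[0,0,-25],"hand":0.55},
  {"turn":[0,0,0],"translation":[0,0,-35],"hand":0.55},
])

```text
time_s: 27.33
eef_pos: [514.7, -188.7, 140.5]
ee_rot: [-0.002, 0.084, 0.996, 0.001]
force: [-0.1, 0.6, 0.2]
grip_width: 0.551
grip_force: 0.0
```

>>> move_arm([
  {"turn":[0,0,0],"translation":[0,0,-35],"hand":0.55},
  {"turn":[0,0,0],"translation":[16,34,0],"hand":0.55},
  {"turn":[0,0,0],"translation":[16,34,0],"hand":0.55},
  {"turn":[0,0,0],"translation":[16,34,0],"hand":0.55},
  {"turn":[0,0,0],"translation":[16,34,0],"hand":0.55},
  {"turn":[0,0,0],"translation":[16,34,0],"hand":0.55},
  {"turn":[0,0,0],"translation":[16,34,0],"hand":0.55},
  {"turn":[0,0,0],"translation":[16,34,0],"hand":0.55},
  {"turn":[0,0,0],"translation":[0,0,0],"hand":0.55},
  {"turn":[0,0,0],"translation":[0,0,0],"hand":0.55},
])

```text
time_s: 28.17
eef_pos: [444.7, 65.4, 176.9]
ee_rot: [0.001, 0.082, 0.997, -0.0]
force: [0.3, 0.1, -0.3]
grip_width: 0.55
grip_force: 0.0
```

```bash
python3 - <<'E'
from h import *
from parts import *
go([421,310,130],np.radians(70))
s=cam("scene");c=cam("top")
r=[]
for cc,b,z in((c,(162,194,208,242),61),(s,(388,428,252,280),56)):
    m=np.zeros((420,560),bool);x0,x1,y0,y1=b;m[y0:y1,x0:x1]=masks(cc["image"],"dark")[y0:y1,x0:x1]
    q=[t for t in comps(cc,m,25)];print(q,[ray(cc,*t[0],z).round(1) for t in q])
for cc,b in((c,(320,350,180,225)),(s,(200,270,190,250))):
    m=np.zeros((420,560),bool);x0,x1,y0,y1=b;m[y0:y1,x0:x1]=masks(cc["image"],"brass")[y0:y1,x0:x1]
    print("brass on glass",[(t,ray(cc,*t[0],62).round(1)) for t in comps(cc,m,10)])
a=cv2.resize(s["image"][245:285,385:435],None,fx=7,fy=7,interpolation=3);b=cv2.resize(c["image"][205:245,155:205],None,fx=7,fy=7,interpolation=3);d=cv2.resize(s["image"][165:255,185:285],None,fx=3,fy=3,interpolation=3)
o=np.zeros((560,705,3),np.uint8);o[:280,:350]=a;o[:280,355:705]=b;o[285:555,:300]=d;cv2.imwrite("pics/p2.png",o)
E
```

```text
p [444.7  65.4 176.9] phi 170.6 j [-0.12  0.23  1.82 -0.    1.1  -1.52]
shift(now) [ 63.5 237.4  46.9]
turn [1.000e-03 1.000e-03 1.755e+00] shift(after turn) [ 221.8 -105.9   46.9]
[(array([186.2, 228.1]), np.int32(49))] [array([417.8, 307.5,  61. ])]
[(array([400. , 260.6]), np.int32(106))] [array([426. , 312.4,  56. ])]
brass on glass [((array([329.8, 202. ]), np.int32(39)), array([ 515.3, -189.3,   62. ]))]
brass on glass [((array([231. , 209.7]), np.int32(61)), array([ 519.4, -187.7,   62. ]))]
```

View pics/p2.png

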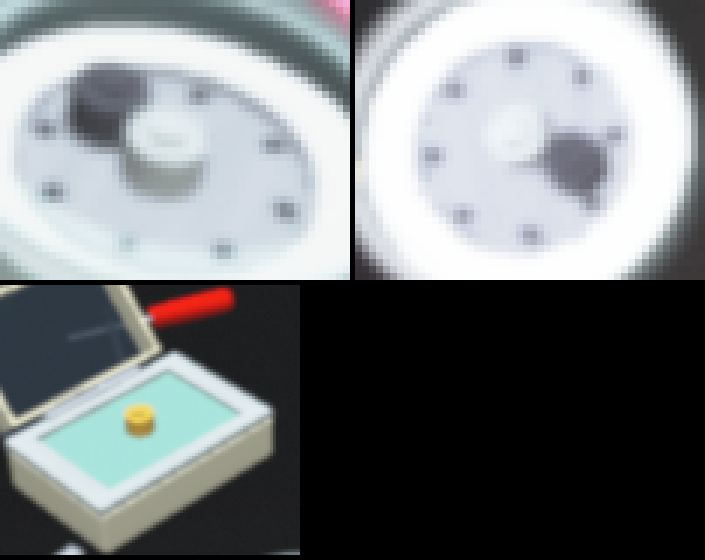

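Brass stands upright on the glass. On the shelf, dark is at about (186,228) and silver at (177,224) in the top view, with top faces at (400,257) and (408,264) in the scene view.

```bash
python3 - <<'E'
from h import *
s=cam("scene");c=cam("top")
for n,pt,ps in(("dark",(186.2,227.8),(399.9,256.6)),("silver",(177.1,223.6),(407.8,263.8))):
    print(n,ray(c,*pt,62).round(1),ray(s,*ps,66).round(1))
# check offset of the same method on brass at known 516.3,-189.4
m=(185+(140-1)/3,165+(411-285-1)/3);print("brass scene top",ray(s,*m,71).round(1))
go([421,311,130],np.radians(70))
E
```

```text
dark [418.7 307.3  62. ] [423.  309.2  66. ]
silver [433.  339.5  62. ] [436.4 337.1  66. ]
brass scene top [ 516.2 -188.3   71. ]
p [445.4  63.1 176.3] phi 170.3 j [-0.12  0.23  1.82 -0.    1.1  -1.52]
shift(now) [ 65.9 240.2  46.3]
turn [0.    0.    1.751] shift(after turn) [ 224.6 -107.7   46.3]
```

>>> move_arm([
  {"turn":[0,0,0],"translation":[9.3,34,0],"hand":0.55},
  {"turn":[0,0,0],"translation":[9.3,34,0],"hand":0.55},
  {"turn":[0,0,0],"translation":[9.3,34,0],"hand":0.55},
  {"turn":[0,0,0],"translation":[9.3,34,0],"hand":0.55},
  {"turn":[0,0,0],"translation":[9.3,34,0],"hand":0.55},
  {"turn":[0,0,0],"translation":[9.3,34,0],"hand":0.55},
  {"turn":[0,0,0],"translation":[9.3,34,0],"hand":0.55},
  {"turn":[0,0,0.115],"translation":[0,0,0],"hand":0.55},
  {"turn":[0,0,0.115],"translation":[0,0,0],"hand":0.55},
  {"turn":[0,0,0.115],"translation":[0,0,0],"hand":0.55},
])

```text
time_s: 29.2
eef_pos: [421.1, 309.3, 175.9]
ee_rot: [-0.0, 0.257, 0.967, -0.0]
force: [0.6, -0.2, -0.5]
grip_width: 0.551
grip_force: 0.0
```

>>> move_arm([
  {"turn":[0,0,0.115],"translation":[0,0,5],"hand":0.55},
  {"turn":[0,0,0.115],"translation":[0,0,5],"hand":0.55},
  {"turn":[0,0,0.115],"translation":[0,0,5],"hand":0.55},
  {"turn":[0,0,0.115],"translation":[0,0,5],"hand":0.55},
  {"turn":[0,0,0.115],"translation":[0,0,5],"hand":0.55},
  {"turn":[0,0,0.115],"translation":[0,0,5],"hand":0.55},
  {"turn":[0,0,0.115],"translation":[0,0,5],"hand":0.55},
  {"turn":[0,0,0.115],"translation":[0,0,5],"hand":0.55},
  {"turn":[0,0,0.115],"translation":[0,0,0],"hand":0.55},
  {"turn":[0,0,0.115],"translation":[0,0,0],"hand":0.55},
])

```text
time_s: 30.03
eef_pos: [421.3, 308.6, 135.7]
ee_rot: [-0.0, 0.741, 0.671, -0.0]
force: [0.3, 0.6, -0.1]
grip_width: 0.548
grip_force: 0.0
```

>>> move_arm([
  {"turn":[0,0,0.115],"translation":[0,0,0],"hand":0.55},
  {"turn":[0,0,0.115],"translation":[0,0,0],"hand":0.55},
  {"turn":[0,0,0.115],"translation":[0,0,0],"hand":0.55},
  {"turn":[0,0,0],"translation":[0,0,0],"hand":0.55},
  {"turn":[0,0,0],"translation":[0,0,0],"hand":0.55},
])

```text
time_s: 30.45
eef_pos: [421.2, 308.9, 136.0]
ee_rot: [0.0, 0.843, 0.538, -0.0]
force: [-0.6, 0.6, -0.1]
grip_width: 0.553
grip_force: 0.0
```

```bash
python3 - <<'E'
from h import *
from parts import *
go([421,308.5,68],np.radians(65))
s=cam("scene");m=np.zeros((420,560),bool);m[252:280,388:410]=masks(s["image"],"dark")[252:280,388:410];print(comps(s,m,10))
E
```

```text
p [421.2 308.9 136. ] phi 65.1 j [ 0.41  0.43  1.66 -0.    1.06  0.84]
shift(now) [-0.4  0.  68. ]
turn [-0.     0.     0.001] shift(after turn) [-0.5 -0.  68. ]
[(array([400.2, 260.9]), np.int32(112))]
```

Still in place; descend and grip.

>>> move_arm([
  {"turn":[0,0,0],"translation":[0,0,15],"hand":0.55},
  {"turn":[0,0,0],"translation":[0,0,20],"hand":0.55},
  {"turn":[0,0,0],"translation":[0,0,15],"hand":0.55},
  {"turn":[0,0,0],"translation":[0,0,10],"hand":0.55},
  {"turn":[0,0,0],"translation":[0,0,5],"hand":0.55},
  {"turn":[0,0,0],"translation":[0,0,3],"hand":0.55},
  {"turn":[0,0,0],"translation":[0,0,0],"hand":0.45},
  {"turn":[0,0,0],"translation":[0,0,0],"hand":0.35},
  {"turn":[0,0,0],"translation":[0,0,0],"hand":0.2},
  {"turn":[0,0,0],"translation":[0,0,0],"hand":0.2},
])

```text
time_s: 31.33
eef_pos: [421.0, 309.8, 69.0]
ee_rot: [0.0, 0.844, 0.537, 0.001]
force: [-1.1, 0.5, 4.3]
grip_width: 0.325
grip_force: 39.9
```

>>> move_arm([
  {"turn":[0,0,0],"translation":[0,0,0],"hand":0.2},
  {"turn":[0,0,0],"translation":[0,0,0],"hand":0.2},
])

```text
time_s: 31.5
eef_pos: [421.0, 309.8, 68.9]
ee_rot: [0.0, 0.844, 0.537, 0.001]
force: [-1.0, -0.9, 6.6]
grip_width: 0.327
grip_force: 40.1
```

```bash
python3 - <<'E'
from h import *
go([421,308.5,68]);s=sense();print(s["force"],s["grip_width"]*85,s["grip_force"])
E
```

```text
p [421.  309.8  68.9] phi 65.0 j [ 0.41  0.53  1.71 -0.    0.91  0.85]
shift(now) [-1.2  0.5  0.9]
[-0.95208371 -0.86474502  6.58458816] 27.75609599375557 40.06199080729857
```

>>> move_arm([
  {"turn":[0,0,0],"translation":[0,0,-5],"hand":0.2},
  {"turn":[0,0,0],"translation":[0,0,-15],"hand":0.2},
  {"turn":[0,0,0],"translation":[0,0,-25],"hand":0.2},
  {"turn":[0,0,0],"translation":[0,0,-25],"hand":0.2},
  {"turn":[0,0,-0.115],"translation":[0,0,-20],"hand":0.2},
  {"turn":[0,0,-0.115],"translation":[0,0,-20],"hand":0.2},
  {"turn":[0,0,-0.115],"translation":[0,0,-10],"hand":0.2},
  {"turn":[0,0,-0.115],"translation":[0,0,0],"hand":0.2},
  {"turn":[0,0,-0.115],"translation":[0,0,0],"hand":0.2},
  {"turn":[0,0,-0.115],"translation":[0,0,0],"hand":0.2},
])

```text
time_s: 32.33
eef_pos: [420.5, 309.6, 188.5]
ee_rot: [0.0, 0.61, 0.792, 0.0]
force: [-0.2, -0.0, -0.8]
grip_width: 0.33
grip_force: 39.7
```

>>> move_arm([
  {"turn":[0,0,-0.115],"translation":[0,0,0],"hand":0.2},
  {"turn":[0,0,-0.115],"translation":[0,0,0],"hand":0.2},
  {"turn":[0,0,-0.115],"translation":[0,0,0],"hand":0.2},
  {"turn":[0,0,-0.115],"translation":[0,0,0],"hand":0.2},
  {"turn":[0,0,-0.115],"translation":[0,0,0],"hand":0.2},
  {"turn":[0,0,-0.115],"translation":[0,0,0],"hand":0.2},
  {"turn":[0,0,-0.115],"translation":[0,0,0],"hand":0.2},
  {"turn":[0,0,-0.115],"translation":[0,0,0],"hand":0.2},
  {"turn":[0,0,-0.115],"translation":[0,0,0],"hand":0.2},
  {"turn":[0,0,-0.115],"translation":[0,0,0],"hand":0.2},
])

```text
time_s: 33.17
eef_pos: [420.4, 309.5, 188.2]
ee_rot: [-0.0, 0.081, 0.997, -0.0]
force: [0.7, 0.1, -1.2]
grip_width: 0.329
grip_force: 39.7
```

>>> move_arm([
  {"turn":[0,0,0],"translation":[-5,-18,0],"hand":0.2},
  {"turn":[0,0,0],"translation":[-9.8,-36.6,0],"hand":0.2},
  {"turn":[0,0,0],"translation":[-9.8,-36.6,0],"hand":0.2},
  {"turn":[0,0,0],"translation":[-9.8,-36.6,0],"hand":0.2},
  {"turn":[0,0,0],"translation":[-9.8,-36.6,0],"hand":0.2},
  {"turn":[0,0,0],"translation":[-9.8,-36.6,0],"hand":0.2},
  {"turn":[0,0,0],"translation":[-9.8,-36.6,0],"hand":0.2},
  {"turn":[0,0,0],"translation":[-9.8,-36.6,0],"hand":0.2},
  {"turn":[0,0,0],"translation":[-9.8,-36.6,0],"hand":0.2},
  {"turn":[0,0,0],"translation":[-9.8,-36.6,0],"hand":0.2},
])

```text
time_s: 34.0
eef_pos: [454.1, -50.3, 188.4]
ee_rot: [0.0, 0.084, 0.996, -0.0]
force: [1.1, 0.4, -2.0]
grip_width: 0.326
grip_force: 39.7
```

>>> move_arm([
  {"turn":[0,0,0],"translation":[-9.8,-36.6,0],"hand":0.2},
  {"turn":[0,0,0],"translation":[-9.8,-36.6,0],"hand":0.2},
  {"turn":[0,0,0],"translation":[-9.8,-36.6,0],"hand":0.2},
  {"turn":[0,0,0],"translation":[-5,-18,10],"hand":0.2},
  {"turn":[0,0,0],"translation":[0,0,25],"hand":0.2},
  {"turn":[0,0,0],"translation":[0,0,25],"hand":0.2},
  {"turn":[0,0,0],"translation":[0,0,0],"hand":0.2},
  {"turn":[0,0,0],"translation":[0,0,0],"hand":0.2},
  {"turn":[0,0,0],"translation":[0,0,0],"hand":0.2},
])

```text
time_s: 34.75
eef_pos: [467.6, -180.4, 129.6]
ee_rot: [0.001, 0.084, 0.997, -0.0]
force: [-0.3, -0.1, -0.8]
grip_width: 0.325
grip_force: 39.9
```

```bash
python3 - <<'E'
from h import *
go([467.2,-181.1,74],np.radians(170.4));s=sense();print(s["force"],s["grip_width"]*85,s["grip_force"])
E
```

```text
p [ 467.6 -180.4  129.6] phi 170.4 j [-0.6   0.39  1.73 -0.    1.02 -2.01]
shift(now) [ 0.4 -0.7 55.6]
turn [-0.001  0.002  0.   ] shift(after turn) [ 0.3 -0.8 55.6]
[-0.25545824 -0.07545992 -0.82402295] 27.63562374195853 39.86526202788809
```

>>> move_arm([
  {"turn":[0,0,0],"translation":[0,0,12],"hand":0.2},
  {"turn":[0,0,0],"translation":[0,0,18],"hand":0.2},
  {"turn":[0,0,0],"translation":[0,0,12],"hand":0.2},
  {"turn":[0,0,0],"translation":[0,0,8],"hand":0.2},
  {"turn":[0,0,0],"translation":[0,0,3],"hand":0.2},
  {"turn":[0,0,0],"translation":[0,0,1],"hand":0.2},
  {"turn":[0,0,0],"translation":[0,0,1],"hand":0.2},
  {"turn":[0,0,0],"translation":[0,0,0],"hand":0.2},
  {"turn":[0,0,0],"translation":[0,0,0],"hand":0.2},
])

```text
time_s: 35.5
eef_pos: [467.6, -180.5, 74.0]
ee_rot: [0.001, 0.084, 0.996, -0.0]
force: [-0.3, 0.2, 2.9]
grip_width: 0.327
grip_force: 40.2
```

```bash
python3 - <<'E'
from h import *
go([467.2,-181.1,73.9],np.radians(170.4));s=sense();print(s["force"],s["grip_width"]*85,s["grip_force"])
E
```

```text
p [ 467.6 -180.5   74. ] phi 170.4 j [-0.6   0.48  1.77  0.    0.89 -2.01]
shift(now) [ 0.3 -0.7  0.1]
turn [-0.001  0.002 -0.   ] shift(after turn) [ 0.3 -0.7  0.1]
[-0.28732996  0.24534411  2.91754962] 27.8070448192687 40.20465887209866
```

>>> move_arm([
  {"turn":[0,0,0],"translation":[0,0,0],"hand":0.35},
  {"turn":[0,0,0],"translation":[0,0,0],"hand":0.45},
  {"turn":[0,0,0],"translation":[0,0,0],"hand":0.55},
  {"turn":[0,0,0],"translation":[0,0,0],"hand":0.55},
  {"turn":[0,0,0],"translation":[0,0,-10],"hand":0.55},
  {"turn":[0,0,0],"translation":[0,0,-25],"hand":0.55},
  {"turn":[0,0,0],"translation":[0,0,-35],"hand":0.55},
  {"turn":[0,0,0],"translation":[0,0,-35],"hand":0.55},
])

```text
time_s: 36.17
eef_pos: [466.6, -180.0, 179.8]
ee_rot: [-0.001, 0.084, 0.996, 0.0]
force: [-0.1, -1.0, 1.0]
grip_width: 0.548
grip_force: 0.0
```

>>> move_arm([
  {"turn":[0,0,0],"translation":[8.6,33.3,0],"hand":0.55},
  {"turn":[0,0,0],"translation":[8.6,33.3,0],"hand":0.55},
  {"turn":[0,0,0],"translation":[8.6,33.3,0],"hand":0.55},
  {"turn":[0,0,0],"translation":[8.6,33.3,0],"hand":0.55},
  {"turn":[0,0,0],"translation":[8.6,33.3,0],"hand":0.55},
  {"turn":[0,0,0],"translation":[8.6,33.3,0],"hand":0.55},
  {"turn":[0,0,0],"translation":[8.6,33.3,0],"hand":0.55},
  {"turn":[0,0,0],"translation":[0,0,0],"hand":0.55},
  {"turn":[0,0,0],"translation":[0,0,0],"hand":0.55},
])

```text
time_s: 36.92
eef_pos: [446.4, 60.8, 178.8]
ee_rot: [0.0, 0.082, 0.997, -0.0]
force: [0.2, -1.7, -1.0]
grip_width: 0.546
grip_force: 0.0
```

```bash
python3 - <<'E'
from h import *
from parts import *
s=cam("scene");c=cam("top");W=cloud(s)
# silver top face from depth: points 60..72 high on the shelf
for nm,cc in(("scene",s),("top",c)):
    w=cloud(cc);m=(np.hypot(w[...,0]-431,w[...,1]-337)<50)&(w[...,2]>59)&(w[...,2]<75)
    q=comps(cc,m,8);print(nm,q,[ray(cc,*t[0],65).round(1) for t in q])
for nm,cc,b in(("top",c,(310,350,180,230)),("scene",s,(200,270,190,250))):
    for k in("brass","dark"):
        m=np.zeros((420,560),bool);x0,x1,y0,y1=b;m[y0:y1,x0:x1]=masks(cc["image"],k)[y0:y1,x0:x1]
        print(nm,k,[(t[0],t[1],ray(cc,*t[0],62).round(1)) for t in comps(cc,m,15)])
go([434,338.5,130],np.radians(170.4))
E
```

```text
scene [(array([407.9, 264.9]), np.int32(88))] [array([439. , 338.6,  65. ])]
top [(array([177.1, 223.7]), np.int32(53))] [array([432.2, 338.8,  65. ])]
top brass [(array([329.8, 202. ]), np.int32(39), array([ 515.3, -189.3,   62. ]))]
top dark [(array([327.3, 215.9]), np.int32(37), array([ 465.8, -180.1,   62. ]))]
scene brass [(array([230.9, 209.8]), np.int32(60), array([ 519.9, -187.6,   62. ]))]
scene dark [(array([208.7, 194.4]), np.int32(202), array([ 499.2, -298.2,   62. ])), (array([262.2, 193.8]), np.int32(141), array([ 399.6, -164.4,   62. ])), (array([243.9, 203.4]), np.int32(74), array([ 472.3, -177.4,   62. ])), (array([254.6, 240.4]), np.int32(609), array([588.4, -40.9,  62. ])), (array([205.6, 243.8]), np.int32(155), array([ 676.8, -139.6,   62. ]))]
p [446.8  59.1 178.6] phi 170.4 j [-0.13  0.23  1.81 -0.    1.1  -1.53]
shift(now) [ 59.4 273.4  48.5]
turn [-0.     0.001 -0.   ] shift(after turn) [ 59.2 273.4  48.6]
```

>>> move_arm([
  {"turn":[0,0,0],"translation":[7.3,34.2,0],"hand":0.6},
  {"turn":[0,0,0],"translation":[7.3,34.2,0],"hand":0.6},
  {"turn":[0,0,0],"translation":[7.3,34.2,0],"hand":0.6},
  {"turn":[0,0,0],"translation":[7.3,34.2,0],"hand":0.6},
  {"turn":[0,0,0],"translation":[7.3,34.2,0],"hand":0.6},
  {"turn":[0,0,0],"translation":[7.3,34.2,0],"hand":0.6},
  {"turn":[0,0,0],"translation":[7.3,34.2,0],"hand":0.6},
  {"turn":[0,0,0],"translation":[7.3,34.2,10],"hand":0.6},
  {"turn":[0,0,0],"translation":[0,0,35],"hand":0.6},
  {"turn":[0,0,0],"translation":[0,0,0],"hand":0.6},
])

```text
time_s: 37.85
eef_pos: [433.0, 338.1, 128.2]
ee_rot: [-0.004, 0.084, 0.996, -0.002]
force: [-0.7, -0.7, -1.5]
grip_width: 0.599
grip_force: 0.0
```

```bash
python3 - <<'E'
from h import *
go([434.5,338.5,68.5],np.radians(170.4))
s=cam("scene");w=cloud(s);m=(np.hypot(w[...,0]-431,w[...,1]-337)<50)&(w[...,2]>59)&(w[...,2]<75)
print(comps(s,m,8))
E
```

```text
p [433.  338.1 128.2] phi 170.4 j [ 0.45  0.49  1.57 -0.    1.08 -0.95]
shift(now) [-1.8  1.  59.7]
turn [-0.005 -0.007  0.   ] shift(after turn) [-1.4  0.6 59.7]
[(array([407.8, 264.9]), np.int32(87))]
```

>>> move_arm([
  {"turn":[0,0,0],"translation":[0,0,12],"hand":0.6},
  {"turn":[0,0,0],"translation":[0,0,18],"hand":0.6},
  {"turn":[0,0,0],"translation":[0,0,15],"hand":0.6},
  {"turn":[0,0,0],"translation":[0,0,10],"hand":0.6},
  {"turn":[0,0,0],"translation":[0,0,6],"hand":0.6},
  {"turn":[0,0,0],"translation":[0,0,3],"hand":0.6},
  {"turn":[0,0,0],"translation":[0,0,0],"hand":0.5},
  {"turn":[0,0,0],"translation":[0,0,0],"hand":0.4},
  {"turn":[0,0,0],"translation":[0,0,0],"hand":0.2},
  {"turn":[0,0,0],"translation":[0,0,0],"hand":0.2},
])

```text
time_s: 38.73
eef_pos: [435.3, 339.3, 70.2]
ee_rot: [0.001, 0.084, 0.996, 0.0]
force: [-0.4, -2.0, 6.7]
grip_width: 0.327
grip_force: 39.9
```

>>> move_arm([
  {"turn":[0,0,0],"translation":[0,0,0],"hand":0.2},
  {"turn":[0,0,0],"translation":[0,0,0],"hand":0.2},
])

```text
time_s: 38.9
eef_pos: [435.3, 339.3, 70.2]
ee_rot: [0.001, 0.084, 0.996, 0.0]
force: [-0.0, -1.6, 6.4]
grip_width: 0.328
grip_force: 39.9
```

```bash
python3 - <<'E'
from h import *
go([565.4,-197.7,200]);s=sense();print(s["force"],s["grip_width"]*85,s["grip_force"])
E
```

```text
p [435.3 339.3  70.2] phi 170.4 j [ 0.45  0.57  1.62 -0.    0.95 -0.95]
shift(now) [-218.1 -507.7 -129.8]
[-0.03762274 -1.64097097  6.36232652] 27.91399740423261 39.905443175230175
```

>>> move_arm([
  {"turn":[0,0,0],"translation":[0,0,-5],"hand":0.2},
  {"turn":[0,0,0],"translation":[0,0,-15],"hand":0.2},
  {"turn":[0,0,0],"translation":[0,0,-25],"hand":0.2},
  {"turn":[0,0,0],"translation":[0,0,-30],"hand":0.2},
  {"turn":[0,0,0],"translation":[0,0,-25],"hand":0.2},
  {"turn":[0,0,0],"translation":[0,0,-10],"hand":0.2},
  {"turn":[0,0,0],"translation":[-7,-17,0],"hand":0.2},
  {"turn":[0,0,0],"translation":[-14.5,-33.8,0],"hand":0.2},
  {"turn":[0,0,0],"translation":[-14.5,-33.8,0],"hand":0.2},
  {"turn":[0,0,0],"translation":[-14.5,-33.8,0],"hand":0.2},
])

```text
time_s: 39.73
eef_pos: [464.4, 212.7, 178.6]
ee_rot: [-0.0, 0.083, 0.997, -0.0]
force: [1.0, -0.2, -0.3]
grip_width: 0.323
grip_force: 39.6
```

>>> move_arm([
  {"turn":[0,0,0],"translation":[-14.5,-33.8,0],"hand":0.2},
  {"turn":[0,0,0],"translation":[-14.5,-33.8,0],"hand":0.2},
  {"turn":[0,0,0],"translation":[-14.5,-33.8,0],"hand":0.2},
  {"turn":[0,0,0],"translation":[-14.5,-33.8,0],"hand":0.2},
  {"turn":[0,0,0],"translation":[-14.5,-33.8,0],"hand":0.2},
  {"turn":[0,0,0],"translation":[-14.5,-33.8,0],"hand":0.2},
  {"turn":[0,0,0],"translation":[-14.5,-33.8,0],"hand":0.2},
  {"turn":[0,0,0],"translation":[-14.5,-33.8,0],"hand":0.2},
  {"turn":[0,0,0],"translation":[-14.5,-33.8,0],"hand":0.2},
  {"turn":[0,0,0],"translation":[-14.5,-33.8,0],"hand":0.2},
])

```text
time_s: 40.57
eef_pos: [551.1, -145.2, 178.5]
ee_rot: [-0.0, 0.084, 0.996, 0.0]
force: [0.4, 1.1, -0.8]
grip_width: 0.327
grip_force: 39.6
```

>>> move_arm([
  {"turn":[0,0,0],"translation":[-14.5,-33.8,0],"hand":0.2},
  {"turn":[0,0,0],"translation":[-8,-17,0],"hand":0.2},
  {"turn":[0,0,0],"translation":[0,0,15],"hand":0.2},
  {"turn":[0,0,0],"translation":[0,0,25],"hand":0.2},
  {"turn":[0,0,0],"translation":[0,0,15],"hand":0.2},
  {"turn":[0,0,0],"translation":[0,0,0],"hand":0.2},
  {"turn":[0,0,0],"translation":[0,0,0],"hand":0.2},
  {"turn":[0,0,0],"translation":[0,0,0],"hand":0.2},
])

```text
time_s: 41.23
eef_pos: [565.4, -197.5, 125.1]
ee_rot: [0.001, 0.084, 0.996, -0.0]
force: [-0.2, 1.2, 0.1]
grip_width: 0.324
grip_force: 39.6
```

```bash
python3 - <<'E'
from h import *
go([565.4,-197.7,75.2],np.radians(170.4));s=sense();print(s["force"],s["grip_width"]*85,s["grip_force"])
E
```

```text
p [ 565.4 -197.5  125.1] phi 170.4 j [-0.53  0.59  1.42 -0.    1.13 -1.93]
shift(now) [ 0.  -0.2 49.9]
turn [-0.001  0.001 -0.   ] shift(after turn) [-0.1 -0.2 49.9]
[-0.1684323   1.16476085  0.14760674] 27.5539698333585 39.6158778865356
```

>>> move_arm([
  {"turn":[0,0,0],"translation":[0,0,12],"hand":0.2},
  {"turn":[0,0,0],"translation":[0,0,15],"hand":0.2},
  {"turn":[0,0,0],"translation":[0,0,11],"hand":0.2},
  {"turn":[0,0,0],"translation":[0,0,6],"hand":0.2},
  {"turn":[0,0,0],"translation":[0,0,3],"hand":0.2},
  {"turn":[0,0,0],"translation":[0,0,1],"hand":0.2},
  {"turn":[0,0,0],"translation":[0,0,1],"hand":0.2},
  {"turn":[0,0,0],"translation":[0,0,0],"hand":0.2},
  {"turn":[0,0,0],"translation":[0,0,0],"hand":0.2},
])

```text
time_s: 41.98
eef_pos: [565.2, -197.5, 75.6]
ee_rot: [0.0, 0.084, 0.996, -0.0]
force: [-0.4, -1.1, 0.2]
grip_width: 0.326
grip_force: 39.6
```

```bash
python3 - <<'E'
from h import *
go([565.4,-197.7,75.2],np.radians(170.4));s=sense();print(s["force"],s["grip_width"]*85,s["grip_force"])
E
```

```text
p [ 565.2 -197.5   75.6] phi 170.4 j [-0.53  0.65  1.46  0.    1.03 -1.93]
shift(now) [-0.2 -0.2  0.4]
turn [-0.     0.001 -0.   ] shift(after turn) [-0.2 -0.2  0.4]
[-0.41714618 -1.14185759  0.23822487] 27.726029753589867 39.613801559899
```

>>> move_arm([
  {"turn":[0,0,0],"translation":[0,0,0.5],"hand":0.2},
  {"turn":[0,0,0],"translation":[0,0,0],"hand":0.35},
  {"turn":[0,0,0],"translation":[0,0,0],"hand":0.45},
  {"turn":[0,0,0],"translation":[0,0,0],"hand":0.55},
  {"turn":[0,0,0],"translation":[0,0,0],"hand":0.55},
  {"turn":[0,0,0],"translation":[0,0,-10],"hand":0.55},
  {"turn":[0,0,0],"translation":[0,0,-25],"hand":0.55},
  {"turn":[0,0,0],"translation":[0,0,-35],"hand":0.55},
  {"turn":[0,0,0],"translation":[0,0,-40],"hand":0.5},
  {"turn":[0,0,0],"translation":[0,0,-40],"hand":0.4},
])

```text
time_s: 42.82
eef_pos: [564.5, -197.1, 227.0]
ee_rot: [-0.0, 0.084, 0.996, 0.0]
force: [0.3, -0.5, -0.3]
grip_width: 0.409
grip_force: 0.0
```

>>> move_arm([
  {"turn":[0,0,0],"translation":[0,0,-30],"hand":0.28},
  {"turn":[0,0,0],"translation":[0,0,0],"hand":0.28},
  {"turn":[0,0,0],"translation":[0,0,0],"hand":0.28},
])

```text
time_s: 43.07
eef_pos: [565.2, -197.5, 256.8]
ee_rot: [0.002, 0.084, 0.996, -0.001]
force: [-0.1, 0.2, -1.0]
grip_width: 0.28
grip_force: 0.0
```

```bash
python3 - <<'E'
from h import *
go([481.1,-397.8,172.1],np.radians(170.4))
s=cam("scene")
o=np.hstack([cv2.resize(s["image"][155:255,185:285],None,fx=4,fy=4,interpolation=3),cv2.resize(s["image"][230:330,230:330],None,fx=4,fy=4,interpolation=3)])
cv2.imwrite("pics/all.png",o)
E
```

```text
p [ 565.2 -197.5  256.8] phi 170.4 j [-0.53  0.47  1.25 -0.    1.41 -1.93]
shift(now) [  49.8 -211.4   84.8]
turn [-0.001  0.004 -0.   ] shift(after turn) [  49.6 -211.5   84.7]
```

View pics/all.png

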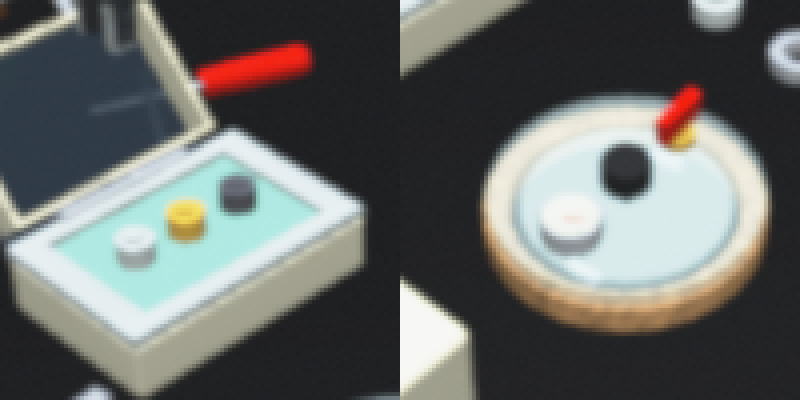

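All three parts stand upright on the glass (scene pixels about (219,216), (231,210), (245,203)). Now I grip the bar and shut the hood.

>>> move_arm([
  {"turn":[0,0,0],"translation":[8.3,-35.2,0],"hand":0.28},
  {"turn":[0,0,0],"translation":[8.3,-35.2,0],"hand":0.28},
  {"turn":[0,0,0],"translation":[8.3,-35.2,0],"hand":0.28},
  {"turn":[0,0,0],"translation":[8.3,-35.2,0],"hand":0.28},
  {"turn":[0,0,0],"translation":[8.3,-35.2,0],"hand":0.28},
  {"turn":[0,0,0],"translation":[8.3,-35.2,0],"hand":0.28},
  {"turn":[0,0,0],"translation":[0,0,20],"hand":0.28},
  {"turn":[0,0,0],"translation":[0,0,15],"hand":0.28},
  {"turn":[0,0,0],"translation":[0,0,0],"hand":0.28},
  {"turn":[0,0,0],"translation":[0,0,0],"hand":0.28},
], grip_force=25)

```text
time_s: 43.95
eef_pos: [480.2, -396.8, 218.2]
ee_rot: [-0.001, 0.084, 0.996, 0.001]
force: [0.1, 0.1, 0.6]
grip_width: 0.283
grip_force: 0.0
```

```bash
python3 - <<'E'
from h import *
go([481.1,-397.8,172.1],np.radians(170.4))
E
```

```text
p [ 480.2 -396.8  218.2] phi 170.4 j [-0.88  0.56  1.22  0.    1.37 -2.28]
shift(now) [-1.1 -1.  46.1]
turn [ 0.002 -0.003 -0.   ] shift(after turn) [-1.  -0.9 46.1]
```

>>> move_arm([
  {"turn":[0,0,0],"translation":[0,0,12],"hand":0.28},
  {"turn":[0,0,0],"translation":[0,0,15],"hand":0.28},
  {"turn":[0,0,0],"translation":[0,0,12],"hand":0.28},
  {"turn":[0,0,0],"translation":[0,0,8],"hand":0.28},
  {"turn":[0,0,0],"translation":[0,0,0],"hand":0.28},
  {"turn":[0,0,0],"translation":[0,0,0],"hand":0.15},
  {"turn":[0,0,0],"translation":[0,0,0],"hand":0},
  {"turn":[0,0,0],"translation":[0,0,0],"hand":0},
  {"turn":[0,0,0],"translation":[0,0,0],"hand":0},
])

```text
time_s: 44.7
eef_pos: [480.8, -397.7, 173.5]
ee_rot: [0.001, 0.084, 0.996, -0.001]
force: [0.7, -2.1, 0.5]
grip_width: 0.107
grip_force: 24.9
```

```bash
python3 - <<'E'
from h import *
hood()
r=np.hypot(176,28);a0=np.arctan2(28,176)
th=np.concatenate([[0],np.cumsum(np.r_[1,2,3,4,[5]*22,4,3,2.5,2,1.5,1,1,1,.8])]);th=(th*131.8/th[-1])[::-1]
# shutting: 3 slow early steps, slow late
th=np.array([131.8,131,129.5,127,123.5]+list(np.arange(119,19,-4.6))+[16,13,10.5,8.5,7,5.5,4.5,3.5,2.5,1.7,1,.5,0])
y=np.round(r*np.cos(a0+np.radians(th)));z=np.round(r*np.sin(a0+np.radians(th)))
d=np.c_[np.diff(y),-np.diff(z)].astype(int)
for i in range(0,len(d),9):print([list(map(int,q)) for q in d[i:i+9]], th[min(i+9,len(d))].round(1))
E
```

```text
[  -1.7 -138.3 -115.2] 180.0 131.2
[ 480.8 -397.7  173.5] [ 0.7 -2.1  0.5] [-0.38 -0.12  0.12] 9.131382072150751 24.8955175280571 44.7
[[1, -1], [3, -4], [6, -6], [8, -7], [10, -9], [12, -9], [12, -7], [13, -7], [13, -5]] 100.6
[[14, -4], [14, -3], [14, -2], [14, -1], [14, 0], [15, 2], [14, 2], [14, 4], [13, 4]] 59.2
[[13, 6], [13, 7], [12, 8], [11, 9], [10, 9], [10, 11], [9, 11], [8, 12], [9, 18]] 16.0
[[4, 8], [3, 7], [2, 6], [1, 5], [2, 4], [0, 3], [1, 3], [1, 3], [0, 3]] 1.7
[[0, 2], [1, 1], [0, 2]] 0.0
```

>>> move_arm([
  {"turn":[0,0,0],"translation":[0,1,-1],"hand":0},
  {"turn":[0,0,0],"translation":[0,3,-4],"hand":0},
  {"turn":[0,0,0],"translation":[0,6,-6],"hand":0},
  {"turn":[0,0,0],"translation":[0,8,-7],"hand":0},
  {"turn":[0,0,0],"translation":[0,10,-9],"hand":0},
  {"turn":[0,0,0],"translation":[0,12,-9],"hand":0},
  {"turn":[0,0,0],"translation":[0,12,-7],"hand":0},
  {"turn":[0,0,0],"translation":[0,13,-7],"hand":0},
  {"turn":[0,0,0],"translation":[0,13,-5],"hand":0},
], grip_force=30)

```text
time_s: 45.45
eef_pos: [493.1, -320.8, 229.9]
ee_rot: [0.0, 0.084, 0.996, -0.002]
force: [-5.3, -0.5, 2.1]
grip_width: 0.101
grip_force: 29.6
```

>>> move_arm([
  {"turn":[0,0,0],"translation":[0,14,-4],"hand":0},
  {"turn":[0,0,0],"translation":[0,14,-3],"hand":0},
  {"turn":[0,0,0],"translation":[0,14,-2],"hand":0},
  {"turn":[0,0,0],"translation":[0,14,-1],"hand":0},
  {"turn":[0,0,0],"translation":[0,14,0],"hand":0},
  {"turn":[0,0,0],"translation":[0,15,2],"hand":0},
  {"turn":[0,0,0],"translation":[0,14,2],"hand":0},
  {"turn":[0,0,0],"translation":[0,14,4],"hand":0},
  {"turn":[0,0,0],"translation":[0,13,4],"hand":0},
  {"turn":[0,0,0],"translation":[0,0,0],"hand":0},
])

```text
time_s: 46.28
eef_pos: [513.5, -193.3, 224.8]
ee_rot: [-0.002, 0.083, 0.997, 0.001]
force: [-7.3, 0.9, 0.6]
grip_width: 0.101
grip_force: 30.9
```

```bash
python3 -c "
from h import *
hood()"
```

```text
[   1.1   69.3 -166.6] 180.4 58.4
[ 513.5 -193.3  224.8] [-7.3  0.9  0.6] [0.22 1.11 0.04] 8.595747990088501 30.90274751186371 46.2833
```

>>> move_arm([
  {"turn":[0,0,0],"translation":[0,13,6],"hand":0},
  {"turn":[0,0,0],"translation":[0,13,7],"hand":0},
  {"turn":[0,0,0],"translation":[0,12,8],"hand":0},
  {"turn":[0,0,0],"translation":[0,11,9],"hand":0},
  {"turn":[0,0,0],"translation":[0,10,9],"hand":0},
  {"turn":[0,0,0],"translation":[0,10,11],"hand":0},
  {"turn":[0,0,0],"translation":[0,9,11],"hand":0},
  {"turn":[0,0,0],"translation":[0,8,12],"hand":0},
  {"turn":[0,0,0],"translation":[0,5,10],"hand":0},
  {"turn":[0,0,0],"translation":[0,4,8],"hand":0},
])

```text
time_s: 47.12
eef_pos: [529.2, -101.0, 133.6]
ee_rot: [-0.002, 0.083, 0.997, 0.001]
force: [-4.0, 5.3, 0.3]
grip_width: 0.1
grip_force: 30.8
```

>>> move_arm([
  {"turn":[0,0,0],"translation":[0,4,8],"hand":0},
  {"turn":[0,0,0],"translation":[0,3,7],"hand":0},
  {"turn":[0,0,0],"translation":[0,2,6],"hand":0},
  {"turn":[0,0,0],"translation":[0,1,5],"hand":0},
  {"turn":[0,0,0],"translation":[0,1,4],"hand":0},
  {"turn":[0,0,0],"translation":[0,0,0],"hand":0},
  {"turn":[0,0,0],"translation":[0,0,0],"hand":0},
])

```text
time_s: 47.7
eef_pos: [531.0, -90.8, 104.1]
ee_rot: [-0.002, 0.084, 0.997, 0.001]
force: [-7.0, 1.8, -0.6]
grip_width: 0.103
grip_force: 30.4
```

```bash
python3 -c "
from h import *
hood()"
```

```text
[  0.4 173.  -45.8] 178.9 5.8
[531.  -90.8 104.1] [-7.   1.8 -0.6] [0.17 1.16 0.06] 8.750726441302033 30.42269915342331 47.7
```

>>> move_arm([
  {"turn":[0,0,0],"translation":[0,1,3],"hand":0},
  {"turn":[0,0,0],"translation":[0,1,3],"hand":0},
  {"turn":[0,0,0],"translation":[0,1,3],"hand":0},
  {"turn":[0,0,0],"translation":[0,0,2],"hand":0},
  {"turn":[0,0,0],"translation":[0,0,2],"hand":0},
  {"turn":[0,0,0],"translation":[0,0,1],"hand":0},
  {"turn":[0,0,0],"translation":[0,0,1],"hand":0},
  {"turn":[0,0,0],"translation":[0,0,0],"hand":0},
  {"turn":[0,0,0],"translation":[0,0,0],"hand":0},
])

```text
time_s: 48.45
eef_pos: [531.6, -87.8, 89.4]
ee_rot: [-0.002, 0.084, 0.996, 0.001]
force: [-6.8, 2.9, -0.0]
grip_width: 0.102
grip_force: 30.3
```

```bash
python3 -c "
from h import *
hood()"
```

```text
[  0.3 176.  -31. ] 178.7 1.0
[531.6 -87.8  89.4] [-6.8  2.9 -0. ] [0.33 0.95 0.14] 8.654284503590778 30.30254065990448 48.45
```

>>> move_arm([
  {"turn":[0,0,0],"translation":[0,0,1],"hand":0},
  {"turn":[0,0,0],"translation":[0,0,1],"hand":0},
  {"turn":[0,0,0],"translation":[0,0,0],"hand":0},
  {"turn":[0,0,0],"translation":[0,0,0],"hand":0},
])

```text
time_s: 48.78
eef_pos: [531.8, -87.8, 88.9]
ee_rot: [-0.002, 0.083, 0.997, 0.001]
force: [-13.0, 5.0, 15.6]
grip_width: 0.096
grip_force: 31.9
```

```bash
python3 -c "
from h import *
hood()"
```

```text
[  0.  176.1 -30.7] 178.7 0.8
[531.8 -87.8  88.9] [-13.    5.   15.6] [0.72 1.98 0.23] 8.118878444759565 31.889528632164 48.7833
```

>>> move_arm([
  {"turn":[0,0,0],"translation":[0,0,0],"hand":0.15},
  {"turn":[0,0,0],"translation":[0,0,0],"hand":0.3},
  {"turn":[0,0,0],"translation":[0,0,0],"hand":0.3},
  {"turn":[0,0,0],"translation":[0,0,0],"hand":0.3},
  {"turn":[0,0,0],"translation":[0,0,-10],"hand":0.3},
  {"turn":[0,0,0],"translation":[0,0,-20],"hand":0.3},
  {"turn":[0,0,0],"translation":[0,0,-35],"hand":0.3},
  {"turn":[0,0,0],"translation":[0,0,-35],"hand":0.5},
], grip_force=70)

```text
time_s: 49.45
eef_pos: [532.4, -88.5, 189.0]
ee_rot: [-0.001, 0.084, 0.996, 0.0]
force: [0.2, 0.5, 1.3]
grip_width: 0.427
grip_force: 0.0
```

>>> move_arm([
  {"turn":[0,0,0],"translation":[-10.6,32.2,0],"hand":0.75},
  {"turn":[0,0,0],"translation":[-10.6,32.2,0],"hand":0.75},
  {"turn":[0,0,0],"translation":[-10.6,32.2,0],"hand":0.75},
  {"turn":[0,0,0],"translation":[-10.6,32.2,0],"hand":0.75},
  {"turn":[0,0,0],"translation":[-10.6,32.2,0],"hand":0.75},
  {"turn":[0,0,0],"translation":[-10.6,32.2,0],"hand":0.75},
  {"turn":[0,0,-0.08],"translation":[0,0,25],"hand":0.75},
  {"turn":[0,0,0],"translation":[0,0,25],"hand":0.75},
  {"turn":[0,0,0],"translation":[0,0,0],"hand":0.75},
  {"turn":[0,0,0],"translation":[0,0,0],"hand":0.75},
])

```text
time_s: 50.28
eef_pos: [627.5, 91.1, 137.7]
ee_rot: [-0.001, 0.044, 0.999, 0.0]
force: [0.3, 0.3, 1.3]
grip_width: 0.749
grip_force: 0.0
```

```bash
python3 - <<'E'
from h import *
go([626.6,92.1,55.8],np.radians(175))
s=cam("scene");W=cloud(s)
for nm in("scene",):
    m=(W[...,2]>86)&(W[...,2]<104)&(abs(W[...,0]-510)<130)&(abs(W[...,1]+190)<110);print(m.sum(),np.median(W[m][:,2]))
for p in [(600,-210),(440,-185),(590,-150)]:
    u,v=np.round(proj(s,[*p,93])).astype(int);print(W[v,u].round(0))
E
```

```text
p [627.5  91.1 137.7] phi 174.9 j [-0.04  0.65  1.28  0.    1.21 -1.52]
shift(now) [ 0.9  0.9 81.9]
turn [-0.    -0.002 -0.001] shift(after turn) [ 1.   0.9 81.9]
1949 91.67435042298672
[ 600. -212.   91.]
[ 441. -185.   95.]
[ 592. -150.   93.]
```

>>> move_arm([
  {"turn":[0,0,0],"translation":[1,1,20],"hand":0.75},
  {"turn":[0,0,0],"translation":[0,0,25],"hand":0.75},
  {"turn":[0,0,0],"translation":[0,0,20],"hand":0.75},
  {"turn":[0,0,0],"translation":[0,0,10],"hand":0.75},
  {"turn":[0,0,0],"translation":[0,0,6],"hand":0.75},
  {"turn":[0,0,0],"translation":[0,0,0],"hand":0.75},
  {"turn":[0,0,0],"translation":[0,0,0],"hand":0.5},
  {"turn":[0,0,0],"translation":[0,0,0],"hand":0.35},
  {"turn":[0,0,0],"translation":[0,0,0],"hand":0.2},
  {"turn":[0,0,0],"translation":[0,0,0],"hand":0.2},
])

```text
time_s: 51.17
eef_pos: [627.7, 92.0, 58.6]
ee_rot: [0.001, 0.044, 0.999, -0.0]
force: [-0.9, -1.7, 6.1]
grip_width: 0.369
grip_force: 69.6
```

>>> move_arm([
  {"turn":[0,0,0],"translation":[0,0,0],"hand":0.2},
  {"turn":[0,0,0],"translation":[0,0,0],"hand":0.2},
  {"turn":[0,0,0],"translation":[0,0,0],"hand":0.2},
])

```text
time_s: 51.42
eef_pos: [627.7, 92.1, 58.6]
ee_rot: [0.001, 0.044, 0.999, -0.0]
force: [-1.5, -2.2, 7.6]
grip_width: 0.368
grip_force: 69.6
```

```bash
python3 - <<'E'
from h import *
go([430.7,337.4,180],np.radians(175));s=sense();print(s["force"],s["wrist_torque"],s["grip_width"]*85,s["grip_force"])
E
```

```text
p [627.7  92.1  58.6] phi 175.0 j [-0.04  0.74  1.34 -0.    1.05 -1.52]
shift(now) [ 217.4  227.1 -122.1]
turn [-0.     0.003 -0.   ] shift(after turn) [ 217.6  227.2 -121.4]
[-1.52684138 -2.17577521  7.6356594 ] [-0.31611501  0.35711467 -0.03234942] 31.266327064683395 69.57519767805934
```

>>> move_arm([
  {"turn":[0,0,0],"translation":[0,0,-4],"hand":0.2},
  {"turn":[0,0,0],"translation":[0,0,-10],"hand":0.2},
  {"turn":[0,0,0],"translation":[0,0,-16],"hand":0.2},
  {"turn":[0,0,0],"translation":[0,0,-20],"hand":0.2},
  {"turn":[0,0,0],"translation":[0,0,-20],"hand":0.2},
  {"turn":[0,0,0],"translation":[0,0,-20],"hand":0.2},
  {"turn":[0,0,0],"translation":[0,0,-20],"hand":0.2},
  {"turn":[0,0,0],"translation":[0,0,-10],"hand":0.2},
  {"turn":[0,0,0],"translation":[0,0,0],"hand":0.2},
])

```text
time_s: 52.17
eef_pos: [627.7, 92.3, 179.3]
ee_rot: [0.002, 0.044, 0.999, 0.0]
force: [-0.3, -0.2, -6.4]
grip_width: 0.365
grip_force: 70.2
```

>>> move_arm([
  {"turn":[0,0,0],"translation":[9,9.3,0],"hand":0.2},
  {"turn":[0,0,0],"translation":[22,23,0],"hand":0.2},
  {"turn":[0,0,0],"translation":[25,26,0],"hand":0.2},
  {"turn":[0,0,0],"translation":[25,26,0],"hand":0.2},
  {"turn":[0,0,0],"translation":[25,26,0],"hand":0.2},
  {"turn":[0,0,0],"translation":[25,26,0],"hand":0.2},
  {"turn":[0,0,0],"translation":[25,26,0],"hand":0.2},
  {"turn":[0,0,0],"translation":[25,26,0],"hand":0.2},
  {"turn":[0,0,0],"translation":[22,23,0],"hand":0.2},
  {"turn":[0,0,0],"translation":[13,15,0],"hand":0.2},
])

```text
time_s: 53.0
eef_pos: [428.0, 338.7, 175.2]
ee_rot: [-0.002, 0.043, 0.999, -0.0]
force: [0.4, 0.0, -5.0]
grip_width: 0.371
grip_force: 70.4
```

>>> move_arm([
  {"turn":[0,0,0],"translation":[0,0,10],"hand":0.2},
  {"turn":[0,0,0],"translation":[0,0,10],"hand":0.2},
  {"turn":[0,0,0],"translation":[0,0,5],"hand":0.2},
  {"turn":[0,0,0],"translation":[0,0,0],"hand":0.2},
  {"turn":[0,0,0],"translation":[0,0,0],"hand":0.2},
  {"turn":[0,0,0],"translation":[0,0,0],"hand":0.2},
])

```text
time_s: 53.5
eef_pos: [432.1, 336.2, 151.7]
ee_rot: [0.0, 0.044, 0.999, 0.0]
force: [-0.2, 0.0, -5.6]
grip_width: 0.362
grip_force: 70.4
```

```bash
python3 - <<'E'
from h import *
go([431.8,337.3,113.6],np.radians(175));s=sense();print(s["force"],s["wrist_torque"],s["grip_width"]*85,s["grip_force"])
E
```

```text
p [432.1 336.2 151.7] phi 174.9 j [ 0.45  0.46  1.56 -0.    1.12 -1.03]
shift(now) [ 0.4  1.1 38.1]
turn [ 0.     0.    -0.002] shift(after turn) [ 0.4  1.1 38.1]
[-0.19895014  0.01404948 -5.56443322] [-0.00551272 -0.04985594  0.04165367] 30.810680266242155 70.44794258661568
```

>>> move_arm([
  {"turn":[0,0,0],"translation":[0.4,1.1,8],"hand":0.2},
  {"turn":[0,0,0],"translation":[0,0,10],"hand":0.2},
  {"turn":[0,0,0],"translation":[0,0,7],"hand":0.2},
  {"turn":[0,0,0],"translation":[0,0,4],"hand":0.2},
  {"turn":[0,0,0],"translation":[0,0,2],"hand":0.2},
  {"turn":[0,0,0],"translation":[0,0,0],"hand":0.2},
  {"turn":[0,0,0],"translation":[0,0,0],"hand":0.2},
])

```text
time_s: 54.08
eef_pos: [431.4, 337.8, 120.8]
ee_rot: [0.0, 0.044, 0.999, 0.0]
force: [-0.2, -0.1, -5.9]
grip_width: 0.368
grip_force: 70.4
```

```bash
python3 - <<'E'
from h import *
go([431.8,337.3,113.6],np.radians(175));s=sense();print(s["force"],s["wrist_torque"])
E
```

```text
p [431.4 337.8 120.8] phi 175.0 j [ 0.45  0.5   1.59 -0.    1.05 -1.03]
shift(now) [-0.4 -0.5  7.2]
turn [ 0.     0.    -0.001] shift(after turn) [-0.4 -0.5  7.2]
[-0.22044568 -0.05457623 -5.90589827] [0.07850145 0.01359093 0.00859715]
```

>>> move_arm([
  {"turn":[0,0,0],"translation":[0,0,2],"hand":0.2},
  {"turn":[0,0,0],"translation":[0,0,2],"hand":0.2},
  {"turn":[0,0,0],"translation":[0,0,1],"hand":0.2},
  {"turn":[0,0,0],"translation":[0,0,1],"hand":0.2},
  {"turn":[0,0,0],"translation":[0,0,0],"hand":0.2},
  {"turn":[0,0,0],"translation":[0,0,0],"hand":0.2},
])

```text
time_s: 54.58
eef_pos: [431.3, 337.8, 114.6]
ee_rot: [-0.0, 0.044, 0.999, 0.0]
force: [-0.1, 0.4, -5.2]
grip_width: 0.368
grip_force: 70.5
```

```bash
python3 - <<'E'
from h import *
go([431.8,337.3,113.6],np.radians(175));s=sense();print(s["force"],s["wrist_torque"])
E
```

```text
p [431.3 337.8 114.6] phi 175.0 j [ 0.45  0.5   1.6   0.    1.04 -1.03]
shift(now) [-0.5 -0.4  1. ]
turn [ 0.    -0.    -0.001] shift(after turn) [-0.5 -0.4  1. ]
[-0.13685153  0.37436175 -5.23560071] [0.0092928  0.06962793 0.01838487]
```

>>> move_arm([
  {"turn":[0,0,0],"translation":[-0.4,-0.4,0.7],"hand":0.2},
  {"turn":[0,0,0],"translation":[0,0,0.7],"hand":0.2},
  {"turn":[0,0,0],"translation":[0,0,0.4],"hand":0.2},
  {"turn":[0,0,0],"translation":[0,0,0],"hand":0.2},
  {"turn":[0,0,0],"translation":[0,0,0],"hand":0.2},
])

```text
time_s: 55.0
eef_pos: [431.8, 337.4, 113.6]
ee_rot: [0.0, 0.044, 0.999, 0.0]
force: [-2.8, -2.7, 5.9]
grip_width: 0.363
grip_force: 71.6
```

```bash
python3 - <<'E'
from h import *
go([431.8,337.3,113.6],np.radians(175));s=sense();print(s["force"],s["wrist_torque"])
E
```

```text
p [431.8 337.4 113.6] phi 175.0 j [ 0.45  0.51  1.6  -0.    1.04 -1.03]
shift(now) [ 0.  -0.1 -0. ]
turn [ 0.     0.001 -0.   ] shift(after turn) [ 0.  -0.1 -0. ]
[-2.78706449 -2.7419481   5.90575842] [-0.48531631  0.56051822 -0.05617892]
```

>>> move_arm([
  {"turn":[0,0,0],"translation":[0,0,0],"hand":0.5},
  {"turn":[0,0,0],"translation":[0,0,0],"hand":0.75},
  {"turn":[0,0,0],"translation":[0,0,0],"hand":0.75},
  {"turn":[0,0,0],"translation":[0,0,0],"hand":0.75},
  {"turn":[0,0,0],"translation":[0,0,-10],"hand":0.75},
  {"turn":[0,0,0],"translation":[0,0,-20],"hand":0.75},
  {"turn":[0,0,0],"translation":[0,0,-25],"hand":0.75},
  {"turn":[0,0,0],"translation":[0,0,-15],"hand":0.6},
  {"turn":[0,0,0],"translation":[20,0,0],"hand":0.4},
  {"turn":[0,0,0],"translation":[20,0,0],"hand":0.4},
], grip_force=25)

```text
time_s: 55.83
eef_pos: [392.2, 340.9, 184.4]
ee_rot: [0.001, 0.044, 0.999, 0.001]
force: [0.1, 0.6, -0.6]
grip_width: 0.402
grip_force: 0.0
```

>>> move_arm([
  {"turn":[0,0,0],"translation":[18.8,0,0],"hand":0.4},
  {"turn":[0,0,0],"translation":[0,0,20],"hand":0.4},
  {"turn":[0,0,0],"translation":[0,0,20],"hand":0.4},
  {"turn":[0,0,0],"translation":[0,0,0],"hand":0.4},
  {"turn":[0,0,0],"translation":[0,0,0],"hand":0.4},
  {"turn":[0,0,0],"translation":[0,0,0],"hand":0.4},
])

```text
time_s: 56.33
eef_pos: [373.7, 342.8, 144.1]
ee_rot: [0.001, 0.044, 0.999, 0.0]
force: [-0.4, 0.6, 0.3]
grip_width: 0.401
grip_force: 0.0
```

```bash
python3 - <<'E'
from h import *
go([373.2,342,118.5],np.radians(175))
s=cam("scene");h=s["image"].astype(int);m=np.zeros((420,560),bool);r=h[225:252,405:435];m[225:252,405:435]=(r[...,2]-r[...,1]>50)&(r[...,1]<110);print(comps(s,m,5))
for X in ([373,342,106],):print(proj(s,X))
E
```

```text
p [373.7 342.8 144.1] phi 175.0 j [ 0.51  0.39  1.69 -0.    1.06 -0.97]
shift(now) [ 0.5 -0.8 25.6]
turn [ 0.001  0.001 -0.001] shift(after turn) [ 0.4 -0.8 25.6]
[(array([421. , 238.1]), np.int32(86))]
[422.28149331 239.37757356]
```

>>> move_arm([
  {"turn":[0,0,0],"translation":[0.5,-0.8,8],"hand":0.4},
  {"turn":[0,0,0],"translation":[0,0,10],"hand":0.4},
  {"turn":[0,0,0],"translation":[0,0,7],"hand":0.4},
  {"turn":[0,0,0],"translation":[0,0,0],"hand":0.25},
  {"turn":[0,0,0],"translation":[0,0,0],"hand":0.1},
  {"turn":[0,0,0],"translation":[0,0,0],"hand":0},
  {"turn":[0,0,0],"translation":[0,0,0],"hand":0},
  {"turn":[0,0,0],"translation":[0,0,0],"hand":0},
  {"turn":[0,0,0],"translation":[0,0,0],"hand":0},
])

```text
time_s: 57.13
eef_pos: [372.4, 341.7, 117.7]
ee_rot: [-0.0, 0.044, 0.999, -0.0]
force: [-0.6, -0.6, -3.6]
grip_width: 0.106
grip_force: 31.1
```

```bash
python3 - <<'E'
from h import *
go([373.2,342,118.5],np.radians(85));s=sense();print(s["force"],s["wrist_torque"],s["grip_width"]*85,s["grip_force"])
E
```

```text
p [372.4 341.7 117.7] phi 175.0 j [ 0.51  0.42  1.72  0.    1.   -0.97]
shift(now) [-0.8  0.4 -0.8]
turn [-0.   -0.    1.57] shift(after turn) [ 0.4  0.8 -0.8]
[-0.61367168 -0.5817256  -3.64487801] [-0.03594294  0.13615091 -0.02722435] 9.019244759660118 31.14700734615326
```

>>> move_arm([
  {"turn":[0,0,0.1],"translation":[0,0,0],"hand":0},
  {"turn":[0,0,0.1],"translation":[0,0,0],"hand":0},
  {"turn":[0,0,0.1],"translation":[0,0,0],"hand":0},
  {"turn":[0,0,0.1],"translation":[0,0,0],"hand":0},
  {"turn":[0,0,0.1],"translation":[0,0,0],"hand":0},
  {"turn":[0,0,0.1],"translation":[0,0,0],"hand":0},
  {"turn":[0,0,0.1],"translation":[0,0,0],"hand":0},
  {"turn":[0,0,0.1],"translation":[0,0,0],"hand":0},
])

```text
time_s: 57.8
eef_pos: [372.4, 341.8, 117.8]
ee_rot: [-0.0, 0.432, 0.902, -0.0]
force: [-1.1, 0.8, -4.0]
grip_width: 0.104
grip_force: 31.2
```

>>> move_arm([
  {"turn":[0,0,0.1],"translation":[0,0,0],"hand":0},
  {"turn":[0,0,0.1],"translation":[0,0,0],"hand":0},
  {"turn":[0,0,0.1],"translation":[0,0,0],"hand":0},
  {"turn":[0,0,0.1],"translation":[0,0,0],"hand":0},
  {"turn":[0,0,0.1],"translation":[0,0,0],"hand":0},
  {"turn":[0,0,0.1],"translation":[0,0,0],"hand":0},
  {"turn":[0,0,0.1],"translation":[0,0,0],"hand":0},
  {"turn":[0,0,0],"translation":[0,0,0],"hand":0},
])

```text
time_s: 58.47
eef_pos: [372.4, 341.8, 117.8]
ee_rot: [-0.0, 0.714, 0.7, -0.0]
force: [-0.1, 0.3, -4.7]
grip_width: 0.111
grip_force: 31.1
```

```bash
python3 - <<'E'
from h import *
go([373.2,342,118.5],np.radians(80));s=sense();print(s["force"],s["wrist_torque"],s["grip_width"]*85,s["grip_force"])
E
```

```text
p [372.4 341.8 117.8] phi 88.8 j [0.51 0.42 1.72 0.   1.   0.53]
shift(now) [ 0.2  0.8 -0.7]
turn [-0.     0.     0.154] shift(after turn) [ 0.4  0.8 -0.7]
[-0.05681442  0.2558483  -4.66793985] [-0.04414044  0.11020657 -0.11047612] 9.421973452344622 31.1281156539917
```

>>> move_arm([
  {"turn":[0,0,0.05],"translation":[0,0,0],"hand":0},
  {"turn":[0,0,0.05],"translation":[0,0,0],"hand":0},
  {"turn":[0,0,0.04],"translation":[0,0,0],"hand":0},
  {"turn":[0,0,0],"translation":[0,0,0],"hand":0},
])

```text
time_s: 58.8
eef_pos: [372.9, 342.2, 118.0]
ee_rot: [-0.0, 0.76, 0.65, 0.001]
force: [2.5, 3.4, -4.2]
grip_width: 0.109
grip_force: 32.9
```

```bash
python3 - <<'E'
from h import *
go([373.2,342,118.5],np.radians(80));s=sense();print(s["force"],s["wrist_torque"],s["grip_width"]*85,s["grip_force"])
E
```

```text
p [372.9 342.2 118. ] phi 81.1 j [0.51 0.42 1.72 0.   1.   0.67]
shift(now) [-0.1  0.4 -0.5]
turn [ 0.001 -0.001  0.02 ] shift(after turn) [-0.1  0.4 -0.5]
[ 2.52515529  3.39581235 -4.23796958] [ 0.5408841  -0.15201969  0.33605444] 9.260415783793142 32.87207543849945
```

>>> move_arm([
  {"turn":[0,0,0],"translation":[0,0,0],"hand":0.15},
  {"turn":[0,0,0],"translation":[0,0,0],"hand":0.35},
  {"turn":[0,0,0],"translation":[0,0,0],"hand":0.35},
  {"turn":[0,0,0],"translation":[0,0,-10],"hand":0.35},
  {"turn":[0,0,0],"translation":[0,0,-25],"hand":0.35},
  {"turn":[0,0,0],"translation":[0,0,-35],"hand":0.35},
  {"turn":[0,0,0],"translation":[0,0,-35],"hand":0.35},
  {"turn":[0,0,0],"translation":[0,0,-20],"hand":0.35},
])

```text
time_s: 59.47
eef_pos: [373.0, 342.1, 247.5]
ee_rot: [0.001, 0.76, 0.65, 0.003]
force: [0.3, 0.2, 0.5]
grip_width: 0.348
grip_force: 0.0
```

>>> move_arm([
  {"turn":[0,0,0],"translation":[-35,10,0],"hand":0.35},
  {"turn":[0,0,0],"translation":[-35,10,0],"hand":0.35},
  {"turn":[0,0,0],"translation":[-35,10,0],"hand":0.35},
  {"turn":[0,0,0],"translation":[-35,5,0],"hand":0.35},
  {"turn":[0,0,0],"translation":[-35,0,0],"hand":0.35},
  {"turn":[0,0,0],"translation":[-35,0,0],"hand":0.35},
  {"turn":[0,0,0],"translation":[-35,0,0],"hand":0.35},
  {"turn":[0,0,0],"translation":[-35,0,0],"hand":0.35},
  {"turn":[0,0,0],"translation":[0,0,0],"hand":0.35},
  {"turn":[0,0,0],"translation":[0,0,0],"hand":0.35},
])

```text
time_s: 60.3
eef_pos: [363.3, 58.5, 243.7]
ee_rot: [0.001, 0.761, 0.648, 0.0]
force: [0.1, 0.3, -0.6]
grip_width: 0.352
grip_force: 0.0
```

```bash
python3 - <<'E'
from h import *
go([373,342,118])
s=cam("scene");c=cam("top")
cc=c;im=cc["image"].astype(int);m=np.zeros((420,560),bool);x0,x1,y0,y1=160,186,228,247
r=im[y0:y1,x0:x1];m[y0:y1,x0:x1]=(r[...,2]-r[...,1]>50)&(r[...,1]<110)
P=np.argwhere(m)[:,::-1];w=np.array([ray(cc,*p,106)[:2] for p in P]);q=w-w.mean(0);ev=np.linalg.svd(q)[2][0]
print(P.mean(0),w.mean(0),np.degrees(np.arctan2(ev[1],ev[0])),len(P))
a=cv2.resize(s["image"][220:300,370:460],None,fx=4,fy=4,interpolation=3);b=cv2.resize(c["image"][185:265,130:220],None,fx=4,fy=4,interpolation=3);d=cv2.resize(s["image"][170:310,175:345],None,fx=1.7,fy=1.7,interpolation=3)
o=np.zeros((560,720,3),np.uint8);o[:320,:360]=a;o[:320,360:]=b;o[322:322+d.shape[0],:d.shape[1]]=d;cv2.imwrite("pics/end.png",o)
E
```

```text
p [363.3  58.5 243.7] phi 80.8 j [-0.16 -0.04  1.92  0.    1.26 -0.  ]
shift(now) [281.4 -35.9 125.6]
[172.73684211 239.21052632] [372.48883275 341.28745863] -97.79048464498102 19
```

View pics/end.png

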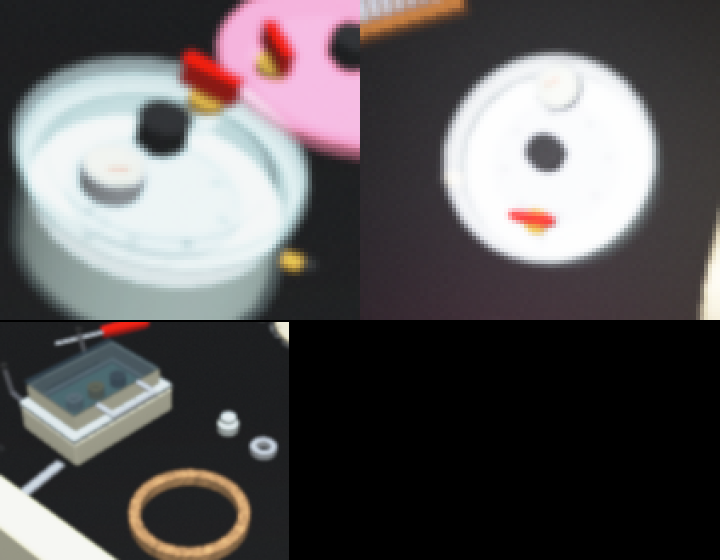

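The lid is seated with its tap closed: the wing lies at about 82°, the same as at the start. The hood is shut over the three parts and nothing else has moved. Handing in.

```bash
python3 -c "
from rig import finish_job
print(finish_job())"
```

```text
the job is handed in; nothing more can be done
None
```

The job is handed in, with no verdict returned: all three parts stand upright on the glass under the shut hood, and the lid is back on the desiccator with its tap turned closed against the stop.

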